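# Clear the flute maker's carving board

### The arm

A 7-joint arm with a two-finger parallel gripper is mounted at the origin on the work surface. World frame = base frame: x ahead of the robot, y to its left, z up, the work surface at z = 0. Lengths are in m, angles in rad, forces in N, time in s.
With the tool pointing down it reaches from about 0.4 to 0.875 m from the base axis. Payload 19.3 kg.
Tool frame: the origin (TCP) lies midway between the tips of the shut fingers; the grasp point (between the pads) lies 19 mm behind it; z points along the fingers, x is the direction in which the jaws open and shut, and the axes are right-handed (so a half turn about z gives the same grasp; the last joint's range is limited). The gripper opens to 85 mm and grips with 20 to 120 N. Pads are 22 mm wide; open, the fingers measure 114 mm over their backs; the gripper's body (76 mm by 85 mm) begins 54 mm behind the grasp point. The pads swing forward as they close: fully open they stand 13 mm farther back than shut.
Start: joints at [1.069, 0.521, -0.036, 1.599, 0.021, 1.021, -0.113], TCP at [0.262, -0.568, 0.231] pointing down, gripper open.
Joint ranges: [-2.91, 2.91], [-0.3, 2.13], [-1.5, 1.42], [0.17, 2.43], [-1.26, 4.41], [0.16, 1.93], [-2.52, 2.52]. Speed limits (rad/s): [1.89, 1.89, 2.39, 2.39, 3.01, 3.01, 3.01].

### API

Orientations are given as a unit quaternion [x, y, z, w].
In Python, from station import r gives the robot as it stands. The module is installed in compiled form; this text tells all that it offers.
- The arm moves only by the tool send_rows, never from a script. Its argument "rows" is a list of rows, each a list of 3 entries, a list of its own where there are three numbers: the shift along the tool's x, y, z in mm, then the turn, a rotation vector about the tool's x, y, z in rad, then the gripper command: -1 is fully open, 1 is shut, values between are in proportion. In form: [[[tx, ty, tz], [rx, ry, rz], jaw], ...]. A call has 1 to 20 rows; each row shifts and turns the pose as measured when the row begins, along the tool's axes as they then stand; what a row does not reach is not made up. A row lasts 1/10 s, in which the tool goes at most 50 mm and 8.59 degrees, less where a joint would pass 70% of its speed; a pose out of reach is approached as far as the arm can. A call with a gripper value outside its range is refused whole. The fingers move at their own pace and stop on an object; "newtons" is the grip in N (left out, the last holds). Time passes only in rows, so rows that do not move let the fingers close. It gives the time, the measured TCP pose, the force and the opening at its end, in the units of the state.
- r.get_state(): the state, without advancing time (a new reading comes with each control period).
- r.capture(name): name is "scene" or "side" or "wrist"; returns the picture (400x640x3 uint8, red, green, blue); there is no depth.
- r.get_calibration(name): a dict with "vfov" (degrees; the focal length in pixels is half the picture's height over the tangent of half this angle, whatever the lens; pixels are square), "cx", "cy" (the principal point, pixels), "rvec" (rotation vector, rad) and "tvec" (3), from world to camera coordinates, as OpenCV has them. Camera axes: x right, y down, z forward; pixel columns grow to the right and rows downward; lengths in m; the calibration is good to about 2 mm. A picture is of the moment at which its call begins: read the wrist's pose just before it. get_calibration takes no time and is no camera call; for the wrist camera it gives the pose at the moment of the call.
- r.hand_in(): hands the job in, once; it reports no verdict.
The state is a dict: "t": time; "qpos": joint angles; "qd": joint speeds; "tau": joint torques, N m; "tool_pos": TCP position; "tool_rot": TCP orientation; "contact_force": force on the tool from outside, world axes, zero at the start; "moment": the same for the moment, N m; "grip_width": finger opening in m.
Only numpy, scipy, OpenCV 4.12 (cv2) and the standard library are available. Lean on these libraries where they do the work, as an engineer would, in place of code of your own. Each camera call takes 0.05 s, during which the arm holds its last target.

### The job

Clear the carving board: first stand the bamboo blanks that are on it upright in free cells of the crate, one to a cell, without knocking any over. Then take the scraper block and, with its foot on the board, wipe all the loose chips off the front edge into the chip tray; do not touch the chips on the board with the fingers. Finally stand the scraper back in its holder, and leave the blanks already in the crate, the file, the knife and the white bottle where they are.

Things in the scene. Friction and masses are not known exactly. Their poses are not given: they have to be found in the camera images.
- board: Fixed dark wooden carving board, 250 mm deep (its x) by 320 mm wide (its y). Origin on the bench under its centre; +x points away from the robot, z up. Flat working top 75 mm above the origin. Dark wooden cheeks 10 mm thick along the two sides (y = +-150 to +-160 mm) stand 14 mm above the top; the front edge (x = -125 mm) and the back edge (x = +125 mm) are open and flush.
- tray: Fixed aluminium chip tray on the bench, close against the board's front edge, below it: 120 mm (x) by 320 mm (y) outside, walls and floor 6 mm thick, open at the top; walls 45 mm high, but only 20 mm along the board. Origin under its centre, axes along the board's.
- crate: Fixed plywood crate, 210 mm (x) by 142 mm (y) by 66 mm high, to the left or right of the board. Origin under its centre. Walls, dividers and floor 6 mm thick, all walls and dividers 66 mm high: 3 cells along x by 2 along y, each 62 mm square; cell centres at x = -68, 0, +68 mm and y = -34, +34 mm. One cell is already taken.
- holder: Fixed dark wooden holder for the scraper, a shallow tray 86 mm (x) by 166 mm (y) outside with walls 8 mm thick and 18 mm high, floor 8 mm thick; on the side of the board where the crate is not. Origin under its centre.
- scraper: Scraper block, 90 mm long (its y), 68 mm high, about 0.2 kg. Black rubber foot 34 mm thick (x) and 14 mm high, then a steel strip 30 mm thick up to 22 mm, and above it, up to 68 mm, a light wooden grip 22 mm thick (x) along the whole length, to be held across its thickness. Origin in the middle of the rubber's underside, z up. Stands in the holder at the start.
- blank1: Short bamboo blank for a flute, an upright round piece of 36 mm diameter and 110 mm height, 60 g, standing on the board. Origin at the centre of its underside, z along its axis. May be absent.
- blank2: Short bamboo blank for a flute, an upright round piece of 36 mm diameter and 110 mm height, 60 g, standing on the board. Origin at the centre of its underside, z along its axis. May be absent.
- blank3: Short bamboo blank for a flute, an upright round piece of 36 mm diameter and 110 mm height, 60 g, standing on the board. Origin at the centre of its underside, z along its axis. May be absent.
- blank4: Short bamboo blank for a flute, an upright round piece of 36 mm diameter and 110 mm height, 60 g, standing on the board. Origin at the centre of its underside, z along its axis. May be absent.
- blank5: Short bamboo blank for a flute, an upright round piece of 36 mm diameter and 110 mm height, 60 g, standing on the board. Origin at the centre of its underside, z along its axis. May be absent.
- stock1: Bamboo blank of the same size that already stands in a cell of the crate. Origin at the centre of its underside. May be absent.
- stock2: Bamboo blank of the same size that already stands in a cell of the crate. Origin at the centre of its underside. May be absent.
- stock3: Bamboo blank of the same size that already stands in a cell of the crate. Origin at the centre of its underside. May be absent.
- chip1: Loose split bamboo chip lying on the board, 36 mm (x) by 24 mm (y) by 10 mm high, 10 g. Origin at the centre of its underside. May be absent.
- chip2: Loose split bamboo chip lying on the board, 36 mm (x) by 24 mm (y) by 10 mm high, 10 g. Origin at the centre of its underside. May be absent.
- chip3: Loose split bamboo chip lying on the board, 36 mm (x) by 24 mm (y) by 10 mm high, 10 g. Origin at the centre of its underside. May be absent.
- chip4: Loose split bamboo chip lying on the board, 36 mm (x) by 24 mm (y) by 10 mm high, 10 g. Origin at the centre of its underside. May be absent.
- chip5: Loose split bamboo chip lying on the board, 36 mm (x) by 24 mm (y) by 10 mm high, 10 g. Origin at the centre of its underside. May be absent.
- chip6: Loose split bamboo chip lying on the board, 36 mm (x) by 24 mm (y) by 10 mm high, 10 g. Origin at the centre of its underside. May be absent.
- file: Bystander: big file lying on the bench, 310 mm long (wooden handle towards its -x), up to 26 mm high; origin on the bench near its middle.
- knife: Bystander: carving knife lying on the bench, 190 mm long, 14 mm high; origin near its middle.
- glue: Bystander: white bottle, 48 mm diameter, 110 mm high; origin at the centre of its underside.

How it is judged:
By the outcome, as a careful person would: the job done as asked, in the order asked, and still so for the second after the job is handed in, with the robot touching nothing.
Of chip1, chip2, chip3, chip4, chip5, chip6 only 4 to 6 are there at a start; the rules pass over those that are not, and their reading is None.
Of blank1, blank2, blank3, blank4, blank5 only 3 to 5 are there at a start; the rules pass over those that are not, and their reading is None.
Of stock1, stock2, stock3 only 1 to 1 are there at a start; the rules pass over those that are not, and their reading is None.
At some moment in a run one of chip1, chip2, chip3, chip4, chip5, chip6 may be knocked a few centimetres aside while the robot is not near it.
It also fails if it takes over 210 s, if anything falls off the work surface, if the arm or the gripper's body presses on something with over 40 N, if the wrist force passes 120 N, or if a joint passes its speed limit or range.

## Working session

There is one attempt and no reset: what is moved stays moved. The work goes in short steps, Python scripts to look and compute and a tool call to move; the robot and the scene stay as the last step left them, time stands still between calls to the robot, and variables do not carry over. Pictures are saved under pics/ and viewed, and the job is handed in when it is done.

Besides the shell and the picture viewer there is one more tool, called after ">>>" in YAML: its name, and indented under it one key for each argument. send_rows: Moves the arm, as the interface text tells. Its arguments: {"type":"object","properties":{"rows":{"type":"array","items":{"type":"array"}},"newtons":{"type":"number"}},"required":["rows"]}

```bash
mkdir -p pics; ls; python3 - <<'E'
from station import r
import cv2
s=r.get_state(); print({k:(v if not hasattr(v,'tolist') else [round(float(x),4) for x in v]) if k!='t' else v for k,v in s.items()})
for n in ("scene","side","wrist"):
    print(n,r.get_calibration(n))
    cv2.imwrite(f"pics/{n}0.png",cv2.cvtColor(r.capture(n),cv2.COLOR_RGB2BGR))
E
```

```text
pics
{'t': 0.0, 'qpos': [1.0688, 0.522, -0.0363, 1.6, 0.0212, 1.0211, -0.1128], 'qd': [0.0008, 0.0015, 0.0013, -0.0004, 0.0015, 0.0015, -0.0012], 'tau': [-0.0013, -92.712, 1.9787, -36.9936, 0.0177, 0.0082, -0.0001], 'tool_pos': [0.2614, -0.5673, 0.2307], 'tool_rot': [0.8422, -0.5392, -0.0005, -0.0003], 'contact_force': [-0.0952, 0.5457, 0.6049], 'moment': [-0.0114, 0.0237, -0.0289], 'grip_width': 0.08510790655163683}
scene {'vfov': 44.71346301469502, 'cx': 315.79354100922063, 'cy': 206.08487401579427, 'rvec': array([ 2.28708899,  1.26873696, -0.36688691]), 'tvec': array([-0.26563111, -0.32627584,  1.55730777])}
side {'vfov': 44.6480452169201, 'cx': 317.2489202273291, 'cy': 195.8225384694341, 'rvec': array([ 0.0812385 , -2.70066466,  1.52103954]), 'tvec': array([0.50827613, 0.05187028, 1.54464381])}
wrist {'vfov': 65.73955621329311, 'cx': 320.587536504726, 'cy': 198.52334677559378, 'rvec': array([-2.42118668,  1.54935547,  0.23978198]), 'tvec': array([-0.62572474, -0.03892568,  0.37920762])}
```

View pics/scene0.png

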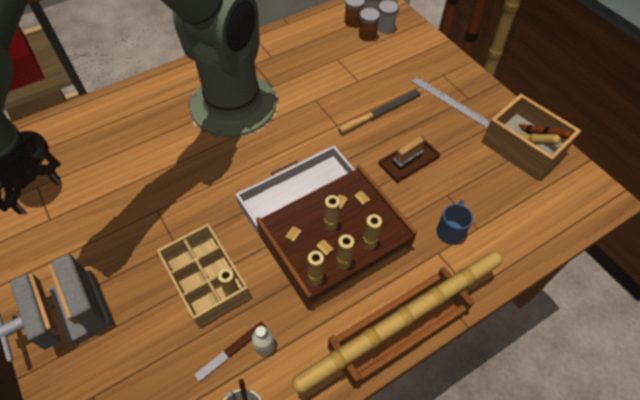

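View pics/side0.png

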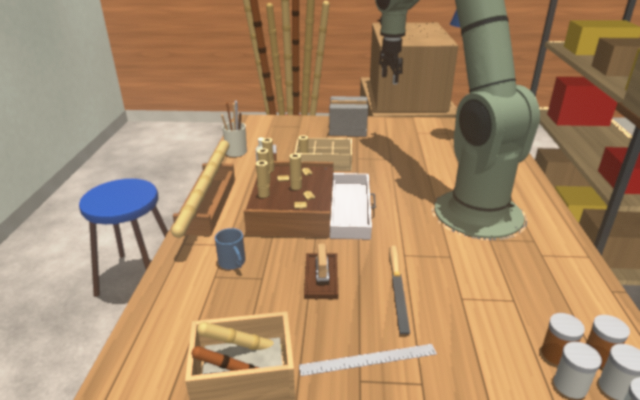

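View pics/wrist0.png

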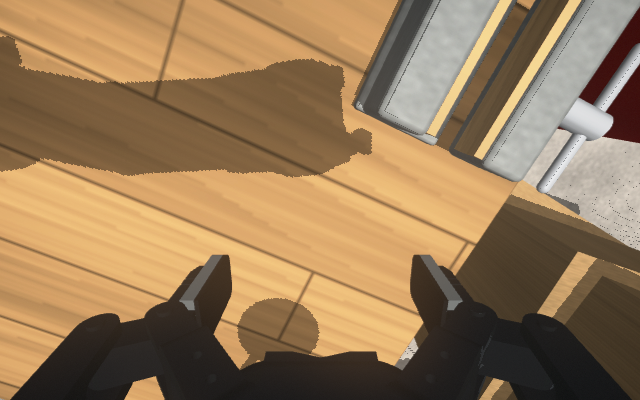

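```bash
cat > h.py <<'E'
import numpy as np, cv2
from station import r
from scipy.spatial.transform import Rotation as R
def cal(n,c=None):
    c=c or r.get_calibration(n)
    f=200/np.tan(np.radians(c['vfov'])/2)
    K=np.array([[f,0,c['cx']],[0,f,c['cy']],[0,0,1]])
    return K,R.from_rotvec(c['rvec']).as_matrix(),np.array(c['tvec']),c
def p2w(n,pts,z,c=None):
    K,Rm,t,_=cal(n,c); o=-Rm.T@t; out=[]
    for u,v in pts:
        d=Rm.T@np.linalg.inv(K)@[u,v,1]; out.append(o+d*(z-o[2])/d[2])
    return np.array(out)
def w2p(n,P,c=None):
    K,Rm,t,c=cal(n,c); return cv2.projectPoints(np.array(P,float).reshape(-1,3),np.array(c['rvec'],float),np.array(c['tvec'],float),K,None)[0].reshape(-1,2)
def save(n,name,crop=None,s=1):
    im=cv2.cvtColor(r.capture(n),cv2.COLOR_RGB2BGR); cv2.imwrite(f'pics/{name}_full.png',im)
    if crop: x0,y0,x1,y1=crop; im=im[y0:y1,x0:x1]
    cv2.imwrite(f'pics/{name}.png',cv2.resize(im,None,fx=s,fy=s,interpolation=cv2.INTER_CUBIC))
E
python3 - <<'E'
import cv2
a=cv2.imread('pics/scene0.png'); 
cv2.imwrite('pics/s0a.png',cv2.resize(a[130:330,150:450],None,fx=2.66,fy=2.66,interpolation=cv2.INTER_CUBIC))
a=cv2.imread('pics/side0.png'); 
cv2.imwrite('pics/d0a.png',cv2.resize(a[120:310,230:390],None,fx=3.1,fy=3.1,interpolation=cv2.INTER_CUBIC))
E
```

```text
(no output)
```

View pics/s0a.png

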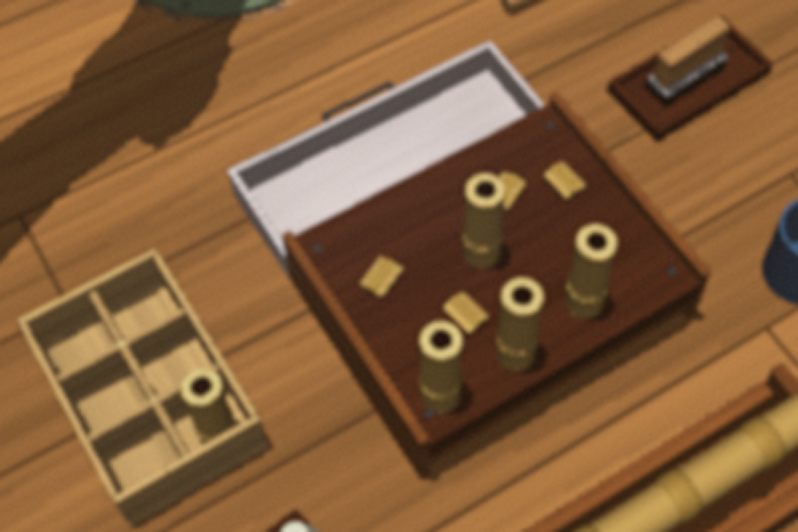

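View pics/d0a.png

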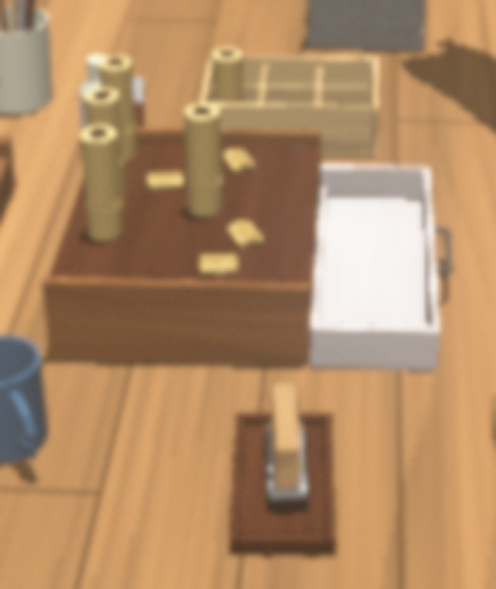

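```bash
cat > a.py <<'E'
from h import *
S=lambda L:[(150+u/2.66,130+v/2.66) for u,v in L]
D=lambda L:[(230+u/3.1,120+v/3.1) for u,v in L]
np.set_printoptions(precision=4,suppress=True)
print('blanks',p2w('scene',S([(485,188),(597,241),(522,295),(441,339)]),.185))
print('blanks side',p2w('side',D([(202,111),(99,132),(101,97),(116,63)]),.185))
print('stock',p2w('scene',S([(202,386)]),.116),p2w('side',D([(228,53)]),.116))
print('crate',p2w('scene',S([(20,320),(153,252),(257,420),(118,500)]),.066))
print('crate side',p2w('side',D([(378,60),(374,108),(203,104)]),.066))
print('cheeks',p2w('scene',S([(290,235),(428,443),(706,278),(555,97)]),.089))
print('cheeks side',p2w('side',D([(50,281),(310,289),(321,133),(140,130)]),.089))
print('holder',p2w('scene',S([(610,88),(727,22),(770,68),(659,138)]),.018))
print('holder side',p2w('side',D([(237,415),(333,415),(334,547),(231,547)]),.018))
print('grip',p2w('scene',S([(655,70),(722,20),(732,32),(666,83)]),.076))
print('grip side',p2w('side',D([(275,384),(293,384),(299,460),(274,460)]),.076))
print('chips',p2w('scene',S([(510,190),(565,181),(381,277),(466,313)]),.085))
print('chips side',p2w('side',D([(243,232),(218,263),(238,160),(165,180)]),.085))
E
python3 a.py
```

```text
blanks [[ 0.5771 -0.0032  0.185 ]
 [ 0.6734  0.0486  0.185 ]
 [ 0.6831 -0.0354  0.185 ]
 [ 0.682  -0.1145  0.185 ]]
blanks side [[ 0.5752 -0.002   0.185 ]
 [ 0.6694  0.0474  0.185 ]
 [ 0.6798 -0.0286  0.185 ]
 [ 0.6772 -0.1099  0.185 ]]
stock [[ 0.5825 -0.2935  0.116 ]] [[ 0.5774 -0.2923  0.116 ]]
crate [[ 0.4088 -0.4029  0.066 ]
 [ 0.4072 -0.2671  0.066 ]
 [ 0.6131 -0.263   0.066 ]
 [ 0.6155 -0.3979  0.066 ]]
crate side [[ 0.4011 -0.3897  0.066 ]
 [ 0.4051 -0.2564  0.066 ]
 [ 0.6049 -0.2577  0.066 ]]
cheeks [[ 0.4731 -0.1516  0.089 ]
 [ 0.7196 -0.1507  0.089 ]
 [ 0.7178  0.1535  0.089 ]
 [ 0.4707  0.1548  0.089 ]]
cheeks side [[ 0.7029  0.164   0.089 ]
 [ 0.4613  0.1653  0.089 ]
 [ 0.4627 -0.146   0.089 ]
 [ 0.6619 -0.1439  0.089 ]]
holder [[0.4505 0.2485 0.018 ]
 [0.4441 0.4162 0.018 ]
 [0.521  0.4147 0.018 ]
 [0.5321 0.2532 0.018 ]]
holder side [[0.5216 0.2643 0.018 ]
 [0.4365 0.2597 0.018 ]
 [0.4306 0.4283 0.018 ]
 [0.5121 0.4328 0.018 ]]
grip [[0.489  0.2701 0.076 ]
 [0.4723 0.3725 0.076 ]
 [0.4911 0.3711 0.076 ]
 [0.5087 0.2694 0.076 ]]
grip side [[0.4854 0.2941 0.076 ]
 [0.4701 0.2933 0.076 ]
 [0.4601 0.393  0.076 ]
 [0.4799 0.3941 0.076 ]]
chips [[ 0.5384  0.0549  0.085 ]
 [ 0.558   0.1064  0.085 ]
 [ 0.5557 -0.1007  0.085 ]
 [ 0.6292 -0.0539  0.085 ]]
chips side [[ 0.5316  0.0607  0.085 ]
 [ 0.5507  0.1187  0.085 ]
 [ 0.549  -0.0872  0.085 ]
 [ 0.6213 -0.0399  0.085 ]]
```

>>> send_rows:
  rows:
    - [[0,0,-20],[0,0,-0.14],-1]
    - [[0,0,-20],[0,0,-0.14],-1]
    - [[0,0,-20],[0,0,-0.14],-1]
    - [[0,0,-20],[0,0,-0.14],-1]
    - [[0,0,-20],[0,0,-0.14],-1]
    - [[0,0,-20],[0,0,-0.14],-1]
    - [[0,0,-20],[0,0,-0.14],-1]
    - [[0,0,-20],[0,0,-0.14],-1]
    - [[0,0,0],[0,0,0],-1]

```text
t: 1.05
tool_pos: [0.261, -0.5664, 0.3944]
tool_rot: [1.0, 0.014, -0.002, -0.003]
contact_force: [-0.1, -0.4, 0.1]
grip_width: 0.0856
```

```bash
cat >> h.py <<'E'
def goto(x,y,z,yaw=0.,src=None):
    """tool shift (mm) in current tool frame & rotvec to tool-down pose with tool x at yaw"""
    s=r.get_state(); Rt=R.from_quat(s['tool_rot']); 
    Tg=R.from_matrix(np.array([[np.cos(yaw),np.sin(yaw),0],[np.sin(yaw),-np.cos(yaw),0],[0,0,-1]]))
    d=Rt.inv().apply(np.array([x,y,z])-s['tool_pos'])*1000
    rv=(Rt.inv()*Tg).as_rotvec()
    print('t %.1f pos'%s['t'],np.round(s['tool_pos'],4),'yaw',np.round(np.arctan2(*Rt.as_matrix()[[1,0],0]),4),'w %.4f'%s['grip_width'],'q7 %.2f'%s['qpos'][6],'F',np.round(s['contact_force'],1),'| shift',np.round(d,1),'rot',np.round(rv,4))
E
python3 -c "
from h import *
goto(.595,0,.42)"
```

```text
t 1.1 pos [ 0.261  -0.5664  0.3944] yaw 0.0276 w 0.0856 q7 0.97 F [-0.1 -0.4  0.1] | shift [ 349.4 -557.1  -23.6] rot [-0.0059  0.0039  0.0276]
```

>>> send_rows:
  rows:
    - [[0,0,0],[-0.006,0.004,0.028],-1]
    - [[25,-40,-2],[0,0,0],-1]
    - [[25,-40,-2],[0,0,0],-1]
    - [[25,-40,-2],[0,0,0],-1]
    - [[25,-40,-2],[0,0,0],-1]
    - [[25,-40,-2],[0,0,0],-1]
    - [[25,-40,-2],[0,0,0],-1]
    - [[25,-40,-2],[0,0,0],-1]
    - [[25,-40,-2],[0,0,0],-1]
    - [[25,-40,-2],[0,0,0],-1]
    - [[25,-40,-2],[0,0,0],-1]
    - [[25,-40,-2],[0,0,0],-1]
    - [[25,-40,-2],[0,0,0],-1]
    - [[25,-40,-2],[0,0,0],-1]
    - [[0,-20,0],[0,0,0],-1]
    - [[0,0,0],[0,0,0],-1]

```text
t: 2.65
tool_pos: [0.6079, -0.0128, 0.4065]
tool_rot: [1.0, -0.031, -0.005, -0.003]
contact_force: [-1.1, 0.3, -1.2]
grip_width: 0.0855
```

```bash
python3 -c "
from h import *
goto(.595,0,.42)
K,Rm,t,c=cal('wrist'); print('cam',-Rm.T@t, Rm, c)
save('wrist','w1')"
```

```text
t 2.6 pos [ 0.6079 -0.0128  0.4065] yaw -0.062 w 0.0855 q7 -0.32 F [-1.1  0.3 -1.2] | shift [-13.8 -12.1 -13.3] rot [-0.0055  0.0109 -0.062 ]
cam [0.61491928 0.06242194 0.54903229] [[ 0.99804253 -0.0616113  -0.01073114]
 [-0.05566303 -0.953358    0.29666506]
 [-0.02850854 -0.29548702 -0.9549213 ]] {'vfov': 65.73955621329311, 'cx': 320.587536504726, 'cy': 198.52334677559378, 'rvec': array([-2.839433  ,  0.08524453,  0.02852259]), 'tvec': array([-0.60397795, -0.06913997,  0.56025795])}
```

View pics/w1.png

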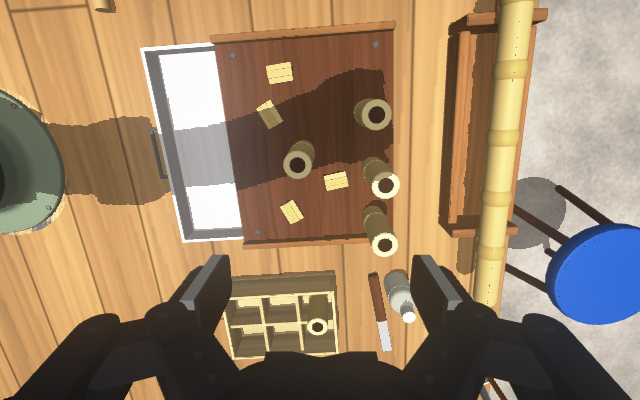

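```bash
python3 - <<'E'
import cv2
a=cv2.imread('pics/w1_full.png')
cv2.imwrite('pics/w1a.png',cv2.resize(a[10:260,200:410],None,fx=2.4,fy=2.4,interpolation=cv2.INTER_CUBIC)[:600])
cv2.imwrite('pics/w1b.png',cv2.resize(a[240:370,200:420],None,fx=3.6,fy=3.6,interpolation=cv2.INTER_CUBIC))
E
```

```text
(no output)
```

View pics/w1a.png

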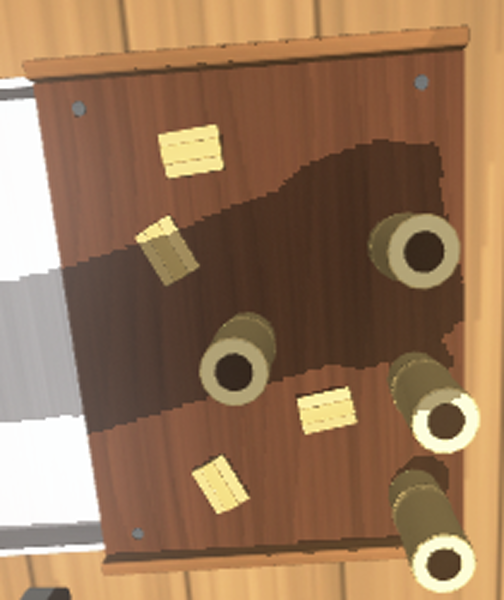

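View pics/w1b.png

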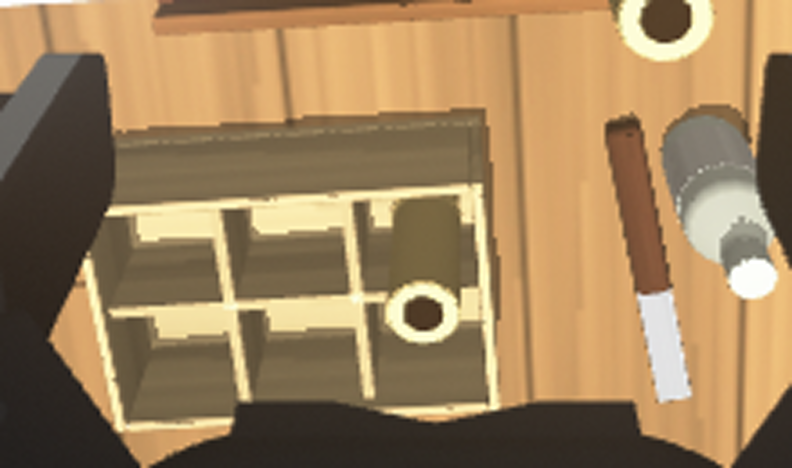

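```bash
cat > b.py <<'E'
from h import *
import pickle
c={'vfov': 65.73955621329311, 'cx': 320.587536504726, 'cy': 198.52334677559378, 'rvec': np.array([-2.839433  ,  0.08524453,  0.02852259]), 'tvec': np.array([-0.60397795, -0.06913997,  0.56025795])}
A=lambda L:[(200+u/2.4,10+v/2.4) for u,v in L]
B=lambda L:[(200+u/3.6,240+v/3.6) for u,v in L]
np.set_printoptions(precision=4,suppress=True)
print('blanks',p2w('wrist',A([(234,371),(424,251),(446,421),(443,563)]),.185,c))
print('cheek outer L',p2w('wrist',A([(23,64),(467,27)]),.089,c))
print('cheek outer R front',p2w('wrist',A([(107,575)]),.089,c))
print('board front/back edge',p2w('wrist',A([(38,87),(100,545),(464,48),(463,500)]),.075,c))
print('chips',p2w('wrist',A([(191,151),(166,251),(327,411),(221,485)]),.085,c))
print('crate',p2w('wrist',B([(100,210),(483,185),(497,408),(120,430)]),.066,c))
print('crate mid nodes',p2w('wrist',B([(228,304),(359,297)]),.066,c))
print('stock',p2w('wrist',B([(423,313)]),.116,c))
E
python3 b.py
```

```text
blanks [[ 0.5792 -0.0063  0.185 ]
 [ 0.6737  0.0455  0.185 ]
 [ 0.6841 -0.0382  0.185 ]
 [ 0.6825 -0.117   0.185 ]]
cheek outer L [[0.4663 0.1561 0.089 ]
 [0.7137 0.1586 0.089 ]]
cheek outer R front [[ 0.4709 -0.1604  0.089 ]]
board front/back edge [[ 0.4685  0.1464  0.075 ]
 [ 0.4648 -0.144   0.075 ]
 [ 0.7151  0.151   0.075 ]
 [ 0.7165 -0.1249  0.075 ]]
chips [[ 0.5552  0.1054  0.085 ]
 [ 0.5345  0.0504  0.085 ]
 [ 0.6269 -0.0547  0.085 ]
 [ 0.5543 -0.1011  0.085 ]]
crate [[ 0.4198 -0.2674  0.066 ]
 [ 0.6141 -0.2633  0.066 ]
 [ 0.6149 -0.4019  0.066 ]
 [ 0.4097 -0.4062  0.066 ]]
crate mid nodes [[ 0.4781 -0.3276  0.066 ]
 [ 0.5466 -0.3268  0.066 ]]
stock [[ 0.5829 -0.2971  0.116 ]]
```

```bash
python3 -c "
from h import *
goto(.579,-.005,.21)"
```

```text
t 2.7 pos [ 0.6078 -0.0144  0.4063] yaw -0.0631 w 0.0851 q7 -0.31 F [-0.3 -0.4 -0.6] | shift [-27.1  -6.6 196.7] rot [-0.0049  0.0111 -0.0631]
```

>>> send_rows:
  rows:
    - [[0,0,0],[-0.005,0.011,-0.063],-1]
    - [[-10,-4,30],[0,0,0],-1]
    - [[-10,-4,40],[0,0,0],-1]
    - [[-9,-1,40],[0,0,0],-1]
    - [[0,0,40],[0,0,0],-1]
    - [[0,0,30],[0,0,0],-1]
    - [[0,0,10],[0,0,0],-1]
    - [[0,0,0],[0,0,0],-1]

```text
t: 3.5
tool_pos: [0.5747, -0.0164, 0.2083]
tool_rot: [1.0, -0.012, 0.0, 0.002]
contact_force: [0.4, -0.5, 0.8]
grip_width: 0.0854
```

```bash
python3 -c "
from h import *
goto(.579,-.005,.145)
save('wrist','w2')"
```

```text
t 3.5 pos [ 0.5747 -0.0164  0.2083] yaw -0.024 w 0.0854 q7 -0.38 F [ 0.4 -0.5  0.8] | shift [  4.  -11.8  63.2] rot [ 0.0049 -0.0003 -0.024 ]
```

View pics/w2.png

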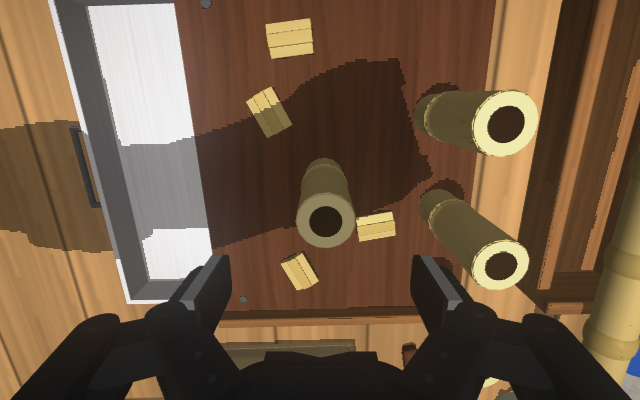

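```bash
python3 -c "
from h import *
print(p2w('wrist',[(326,221),(506,124),(501,265)],.185))
goto(.579,-.005,.145)"
```

```text
[[ 0.57930921 -0.00651426  0.185     ]
 [ 0.67435846  0.04572974  0.185     ]
 [ 0.6846356  -0.03770814  0.185     ]]
t 3.5 pos [ 0.5751 -0.0164  0.209 ] yaw -0.024 w 0.0853 q7 -0.38 F [-0.1  0.3 -0.2] | shift [  3.6 -11.8  64. ] rot [ 0.0049 -0.0012 -0.024 ]
```

Consistent: the near blank is at (0.579, -0.0065). Descend and grip.

>>> send_rows:
  rows:
    - [[4,-10,0],[0.005,-0.001,-0.024],-1]
    - [[0,0,15],[0,0,0],-1]
    - [[0,0,20],[0,0,0],-1]
    - [[0,0,20],[0,0,0],-1]
    - [[0,0,9],[0,0,0],-1]
    - [[0,0,0],[0,0,0],-1]
  newtons: 30

```text
t: 4.15
tool_pos: [0.5837, -0.0048, 0.147]
tool_rot: [1.0, 0.001, 0.005, -0.0]
contact_force: [0.6, -0.8, 0.6]
grip_width: 0.0854
```

```bash
python3 -c "
from h import *
goto(.579,-.006,.145)"
```

```text
t 4.2 pos [ 0.5837 -0.0048  0.147 ] yaw 0.0017 w 0.0854 q7 -0.42 F [ 0.6 -0.8  0.6] | shift [-4.7  1.2  2. ] rot [-0.0008 -0.0097  0.0017]
```

>>> send_rows:
  rows:
    - [[-4.7,1,1],[0,-0.01,0],-0.5]
    - [[0,0,0],[0,0,0],0]
    - [[0,0,0],[0,0,0],0]
    - [[0,0,0],[0,0,0],1]
    - [[0,0,0],[0,0,0],1]
    - [[0,0,0],[0,0,0],1]
    - [[0,0,0],[0,0,0],1]
    - [[0,0,-10],[0,0,0],1]
    - [[0,0,-10],[0,0,0],1]
    - [[0,0,0],[0,0,0],1]

```text
t: 5.15
tool_pos: [0.5802, -0.0057, 0.1709]
tool_rot: [1.0, 0.001, 0.001, -0.0]
contact_force: [-0.2, -0.8, -0.3]
grip_width: 0.035
```

```bash
python3 -c "
from h import *
goto(.579,-.364,.285)
save('wrist','w3')"
```

```text
t 5.2 pos [ 0.5802 -0.0057  0.1709] yaw 0.0016 w 0.0350 q7 -0.40 F [-0.2 -0.8 -0.3] | shift [  -1.4  358.2 -114.4] rot [-0.0008 -0.003   0.0016]
```

View pics/w3.png

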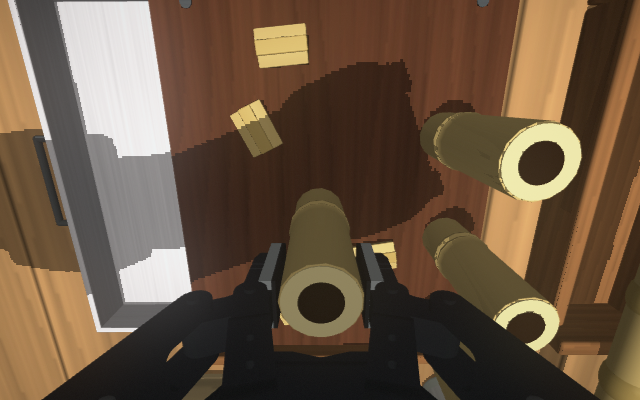

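>>> send_rows:
  rows:
    - [[0,0,-20],[0,0,0],1]
    - [[0,0,-30],[0,0,0],1]
    - [[0,0,-30],[0,0,0],1]
    - [[0,10,-25],[0,0,0],1]
    - [[0,20,-10],[0,0,0],1]
    - [[0,30,0],[0,0,0],1]
    - [[0,35,0],[0,0,0],1]
    - [[0,35,0],[0,0,0],1]
    - [[0,35,0],[0,0,0],1]
    - [[0,35,0],[0,0,0],1]
    - [[0,35,0],[0,0,0],1]
    - [[0,35,0],[0,0,0],1]
    - [[0,35,0],[0,0,0],1]
    - [[0,30,0],[0,0,0],1]
    - [[0,15,0],[0,0,0],1]
    - [[0,0,0],[0,0,0],1]

```text
t: 6.8
tool_pos: [0.5789, -0.3687, 0.2883]
tool_rot: [1.0, 0.002, 0.0, -0.0]
contact_force: [-0.4, 0.4, -1.2]
grip_width: 0.0353
```

```bash
python3 -c "
from h import *
goto(.579,-.364,.1)"
```

```text
t 6.8 pos [ 0.5789 -0.3687  0.2883] yaw 0.005 w 0.0353 q7 0.28 F [-0.4  0.4 -1.2] | shift [ -0.   -4.6 188.3] rot [-0.0006 -0.0008  0.005 ]
```

>>> send_rows:
  rows:
    - [[0,-4.6,10],[0,0,0.005],1]
    - [[0,0,35],[0,0,0],1]
    - [[0,0,35],[0,0,0],1]
    - [[0,0,35],[0,0,0],1]
    - [[0,0,35],[0,0,0],1]
    - [[0,0,25],[0,0,0],1]
    - [[0,0,10],[0,0,0],1]
    - [[0,0,0],[0,0,0],1]

```text
t: 7.6
tool_pos: [0.5819, -0.3498, 0.0957]
tool_rot: [1.0, 0.005, 0.002, -0.002]
contact_force: [-0.1, -5.0, -1.2]
grip_width: 0.0352
```

```bash
python3 -c "
from h import *
goto(.579,-.364,.078)
save('scene','s4',(150,200,300,330),4)"
```

```text
t 7.6 pos [ 0.5819 -0.3498  0.0957] yaw 0.0103 w 0.0352 q7 0.18 F [-0.1 -5.  -1.2] | shift [-3.1 14.3 17.6] rot [-0.0033 -0.0047  0.0103]
```

View pics/s4.png

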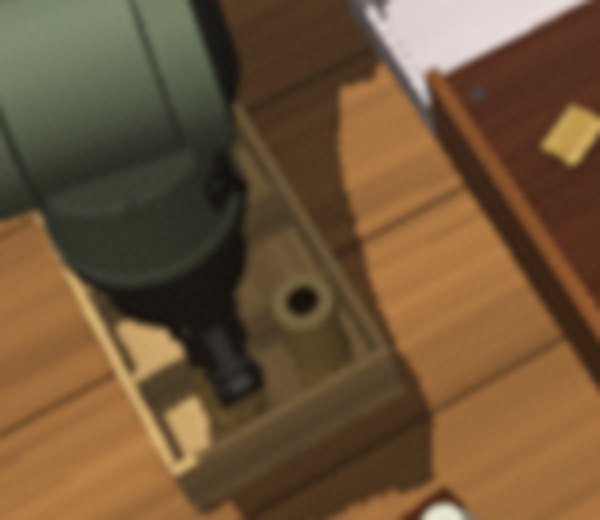

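>>> send_rows:
  rows:
    - [[-1,7,0],[0,0,0],1]
    - [[-2,7,0],[-0.003,-0.004,0.01],1]
    - [[0,0,0],[0,0,0],1]

```text
t: 7.95
tool_pos: [0.58, -0.3621, 0.0975]
tool_rot: [1.0, 0.001, 0.001, -0.0]
contact_force: [-1.1, 0.0, -0.4]
grip_width: 0.0351
```

```bash
python3 -c "
from h import *
goto(.579,-.364,.078)"
```

```text
t 8.0 pos [ 0.58   -0.3621  0.0975] yaw 0.0017 w 0.0351 q7 0.19 F [-1.1  0.  -0.4] | shift [-1.   1.9 19.5] rot [-0.0008 -0.002   0.0017]
```

>>> send_rows:
  rows:
    - [[-1,2,6],[0,0,0],1]
    - [[0,0,6],[0,0,0],1]
    - [[0,0,4],[0,0,0],1]
    - [[0,0,2],[0,0,0],1]
    - [[0,0,0],[0,0,0],1]

```text
t: 8.45
tool_pos: [0.5795, -0.3643, 0.0794]
tool_rot: [1.0, 0.001, 0.002, -0.0]
contact_force: [-3.9, 0.2, 9.1]
grip_width: 0.0354
```

```bash
python3 -c "
from h import *
goto(.579,-.364,.078)"
```

```text
t 8.4 pos [ 0.5795 -0.3643  0.0794] yaw 0.0014 w 0.0354 q7 0.18 F [-3.9  0.2  9.1] | shift [-0.5 -0.3  1.4] rot [-0.0002 -0.0035  0.0014]
```

>>> send_rows:
  rows:
    - [[0,0,0],[0,0,0],0.1]
    - [[0,0,0],[0,0,0],0]
    - [[0,0,0],[0,0,0],-0.2]
    - [[0,0,0],[0,0,0],-0.2]
    - [[0,0,-15],[0,0,0],-0.2]
    - [[0,0,-30],[0,0,0],-0.2]
    - [[0,0,-30],[0,0,0],-0.2]
    - [[0,0,-30],[0,0,0],-1]
    - [[0,0,-20],[0,0,0],-1]
    - [[0,0,0],[0,0,0],-1]

```text
t: 9.45
tool_pos: [0.5793, -0.3632, 0.2138]
tool_rot: [1.0, 0.001, 0.002, -0.0]
contact_force: [1.1, 0.8, -0.1]
grip_width: 0.0858
```

```bash
python3 -c "
from h import *
goto(.674,.046,.24)
save('wrist','w5')"
```

```text
t 9.4 pos [ 0.5793 -0.3632  0.2138] yaw 0.0027 w 0.0858 q7 0.24 F [ 1.1  0.8 -0.1] | shift [  95.9 -409.   -25.4] rot [-0.0008 -0.0047  0.0028]
```

View pics/w5.png

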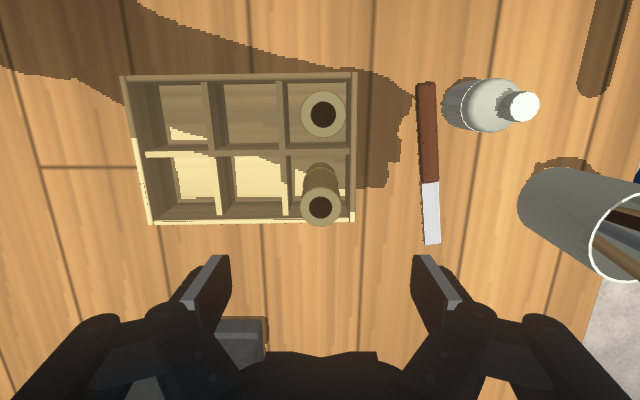

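```bash
python3 -c "
from h import *
print(p2w('wrist',[(213,153),(284,153)],.066)); print(p2w('wrist',[(320,207),(323,113)],.116))"
```

```text
[[ 0.47988545 -0.33357528  0.066     ]
 [ 0.54611674 -0.33340136  0.066     ]]
[[ 0.57973228 -0.36942187  0.116     ]
 [ 0.58176393 -0.29547806  0.116     ]]
```

>>> send_rows:
  rows:
    - [[5,-15,-10],[0,-0.004,0.002],-1]
    - [[12,-27,-10],[0,0,0],-1]
    - [[12,-27,-5],[0,0,0],-1]
    - [[12,-27,0],[0,0,0],-1]
    - [[12,-27,0],[0,0,0],-1]
    - [[12,-27,0],[0,0,0],-1]
    - [[12,-27,0],[0,0,0],-1]
    - [[12,-27,0],[0,0,0],-1]
    - [[10,-20,0],[0,0,0],-1]
    - [[4,-10,0],[0,0,0],-1]
    - [[0,0,0],[0,0,0],-1]
    - [[0,0,0],[0,0,0],-1]

```text
t: 10.7
tool_pos: [0.6831, -0.1089, 0.2376]
tool_rot: [1.0, 0.002, -0.005, -0.003]
contact_force: [-0.8, -0.6, 0.7]
grip_width: 0.0854
```

```bash
python3 -c "
from h import *
goto(.683,-.1175,.146)
save('wrist','w6')"
```

```text
t 10.7 pos [ 0.6831 -0.1089  0.2376] yaw 0.005 w 0.0854 q7 -0.15 F [-0.8 -0.6  0.7] | shift [ 0.7  9.2 91.5] rot [-0.0066  0.0101  0.005 ]
```

View pics/w6.png

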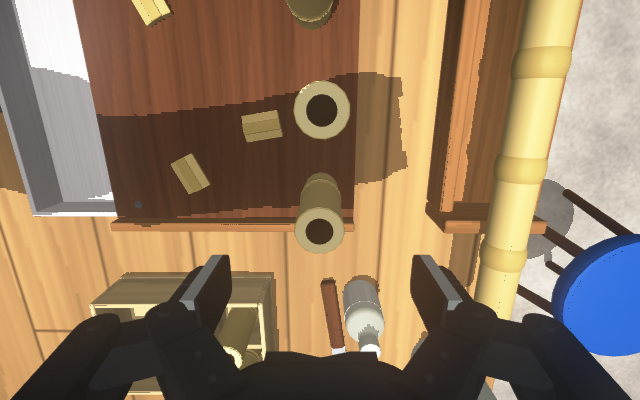

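```bash
python3 -c "
from h import *
print(p2w('wrist',[(319,231),(321,109)],.185))"
```

```text
[[ 0.68235225 -0.11734295  0.185     ]
 [ 0.68327762 -0.03735875  0.185     ]]
```

>>> send_rows:
  rows:
    - [[0,9,0],[-0.006,0.01,0.005],-1]
    - [[0,0,15],[0,0,0],-1]
    - [[0,0,15],[0,0,0],-1]
    - [[0,0,0],[0,0,0],-1]

```text
t: 11.15
tool_pos: [0.6817, -0.1239, 0.205]
tool_rot: [1.0, -0.003, 0.0, 0.001]
contact_force: [-0.0, -0.5, 0.7]
grip_width: 0.0854
```

```bash
python3 -c "
from h import *
goto(.683,-.1175,.146)"
```

```text
t 11.2 pos [ 0.6817 -0.1239  0.205 ] yaw -0.0063 w 0.0854 q7 -0.16 F [-0.  -0.5  0.7] | shift [ 1.2 -6.5 59. ] rot [ 0.0019 -0.0004 -0.0063]
```

>>> send_rows:
  rows:
    - [[1,-5,0],[0.002,0,-0.006],-1]
    - [[0,0,15],[0,0,0],-1]
    - [[0,0,15],[0,0,0],-1]
    - [[0,0,15],[0,0,0],-1]
    - [[0,0,12],[0,0,0],-1]
    - [[0,0,0],[0,0,0],-0.7]

```text
t: 11.75
tool_pos: [0.6823, -0.1182, 0.1419]
tool_rot: [1.0, 0.0, -0.001, -0.0]
contact_force: [-1.6, 0.3, -1.0]
grip_width: 0.0737
```

```bash
python3 -c "
from h import *
goto(.683,-.1175,.146)"
```

```text
t 11.8 pos [ 0.6823 -0.1182  0.1419] yaw 0.0006 w 0.0737 q7 -0.18 F [-1.6  0.3 -1. ] | shift [ 0.7 -0.7 -4.1] rot [-0.001   0.0013  0.0006]
```

>>> send_rows:
  rows:
    - [[0,0,-4],[0,0,0],-0.3]
    - [[0,0,0],[0,0,0],0]
    - [[0,0,0],[0,0,0],0.1]
    - [[0,0,0],[0,0,0],1]
    - [[0,0,0],[0,0,0],1]
    - [[0,0,0],[0,0,0],1]
    - [[0,0,0],[0,0,0],1]
    - [[0,0,-15],[0,0,0],1]
    - [[0,0,-30],[0,0,0],1]
    - [[0,0,-35],[0,0,0],1]
    - [[0,0,-35],[0,0,0],1]
    - [[0,0,-20],[0,0,0],1]
    - [[0,0,0],[0,0,0],1]

```text
t: 13.05
tool_pos: [0.6826, -0.1178, 0.2934]
tool_rot: [1.0, 0.001, 0.001, -0.001]
contact_force: [-0.1, 0.3, -0.3]
grip_width: 0.0351
```

```bash
python3 -c "
from h import *
goto(.512,-.366,.285)"
```

```text
t 13.1 pos [ 0.6826 -0.1178  0.2934] yaw 0.0012 w 0.0351 q7 -0.12 F [-0.1  0.3 -0.3] | shift [-170.9  248.     7.6] rot [-0.0015 -0.0021  0.0012]
```

>>> send_rows:
  rows:
    - [[-10,14,0],[0,-0.002,0],1]
    - [[-19,28,1],[0,0,0],1]
    - [[-22,32,1],[0,0,0],1]
    - [[-22,32,1],[0,0,0],1]
    - [[-22,32,1],[0,0,0],1]
    - [[-22,32,1],[0,0,0],1]
    - [[-22,32,1],[0,0,0],1]
    - [[-16,23,1],[0,0,0],1]
    - [[-10,14,1],[0,0,0],1]
    - [[-4,6,0],[0,0,0],1]
    - [[0,0,0],[0,0,0],1]
    - [[0,0,0],[0,0,0],1]

```text
t: 14.25
tool_pos: [0.4982, -0.3754, 0.281]
tool_rot: [1.0, -0.001, -0.004, -0.002]
contact_force: [0.5, 0.0, 0.0]
grip_width: 0.0351
```

```bash
python3 -c "
from h import *
goto(.512,-.366,.15)"
```

```text
t 14.2 pos [ 0.4982 -0.3754  0.281 ] yaw -0.0015 w 0.0351 q7 0.35 F [0.5 0.  0. ] | shift [ 14.9  -8.9 130.9] rot [-0.0044  0.0083 -0.0016]
```

>>> send_rows:
  rows:
    - [[14,-9,0],[-0.004,0.008,-0.002],1]
    - [[0,0,20],[0,0,0],1]
    - [[0,0,30],[0,0,0],1]
    - [[0,0,30],[0,0,0],1]
    - [[0,0,25],[0,0,0],1]
    - [[0,0,10],[0,0,0],1]
    - [[0,0,0],[0,0,0],1]
    - [[0,0,0],[0,0,0],1]

```text
t: 15.05
tool_pos: [0.5237, -0.3541, 0.1644]
tool_rot: [1.0, 0.008, 0.004, -0.001]
contact_force: [0.2, -0.3, -0.8]
grip_width: 0.0356
```

```bash
python3 -c "
from h import *
goto(.512,-.366,.078)"
```

```text
t 15.1 pos [ 0.5237 -0.3541  0.1644] yaw 0.0155 w 0.0356 q7 0.26 F [ 0.2 -0.3 -0.8] | shift [-12.6  11.9  86.3] rot [-0.0022 -0.0079  0.0156]
```

>>> send_rows:
  rows:
    - [[-6,6,0],[-0.002,-0.008,0.015],1]
    - [[-6,6,0],[0,0,0],1]
    - [[0,0,0],[0,0,0],1]
    - [[0,0,0],[0,0,0],1]

```text
t: 15.45
tool_pos: [0.5121, -0.3682, 0.168]
tool_rot: [1.0, -0.001, 0.001, 0.002]
contact_force: [-0.1, 0.5, -1.3]
grip_width: 0.0351
```

```bash
python3 -c "
from h import *
goto(.512,-.366,.078)"
```

```text
t 15.4 pos [ 0.5121 -0.3682  0.168 ] yaw -0.0015 w 0.0351 q7 0.27 F [-0.1  0.5 -1.3] | shift [-0.3 -2.5 90. ] rot [ 0.003  -0.003  -0.0015]
```

>>> send_rows:
  rows:
    - [[0,-2,10],[0.002,0,0],1]
    - [[0,0,12],[0,0,0],1]
    - [[0,0,12],[0,0,0],1]
    - [[0,0,12],[0,0,0],1]
    - [[0,0,10],[0,0,0],1]
    - [[0,0,8],[0,0,0],1]
    - [[0,0,0],[0,0,0],1]

```text
t: 16.15
tool_pos: [0.5117, -0.3654, 0.0969]
tool_rot: [1.0, -0.001, 0.001, -0.0]
contact_force: [0.1, -0.4, -0.4]
grip_width: 0.0355
```

```bash
python3 -c "
from h import *
goto(.512,-.366,.078)"
```

```text
t 16.1 pos [ 0.5117 -0.3654  0.0969] yaw -0.0012 w 0.0355 q7 0.23 F [ 0.1 -0.4 -0.4] | shift [ 0.3  0.6 18.9] rot [-0.0006 -0.0016 -0.0012]
```

>>> send_rows:
  rows:
    - [[0,0,6],[0,0,0],1]
    - [[0,0,6],[0,0,0],1]
    - [[0,0,4],[0,0,0],1]
    - [[0,0,2],[0,0,0],1]
    - [[0,0,0],[0,0,0],1]

```text
t: 16.65
tool_pos: [0.5123, -0.3657, 0.078]
tool_rot: [1.0, -0.001, 0.001, 0.0]
contact_force: [-0.7, 0.8, 0.1]
grip_width: 0.0354
```

>>> send_rows:
  rows:
    - [[0,0,0],[0,0,0],0.1]
    - [[0,0,0],[0,0,0],0]
    - [[0,0,0],[0,0,0],-0.2]
    - [[0,0,0],[0,0,0],-0.2]
    - [[0,0,-15],[0,0,0],-0.2]
    - [[0,0,-30],[0,0,0],-0.2]
    - [[0,0,-30],[0,0,0],-0.2]
    - [[0,0,-30],[0,0,0],-1]
    - [[0,0,-30],[0,0,0],-1]
    - [[0,0,0],[0,0,0],-1]

```text
t: 17.65
tool_pos: [0.5123, -0.3652, 0.2244]
tool_rot: [1.0, -0.0, 0.003, 0.0]
contact_force: [-0.1, -0.7, 0.1]
grip_width: 0.0855
```

```bash
python3 -c "
from h import *
goto(.683,-.0375,.24)
save('wrist','w7')"
```

```text
t 17.6 pos [ 0.5123 -0.3652  0.2244] yaw -0.0003 w 0.0855 q7 0.30 F [-0.1 -0.7  0.1] | shift [ 170.7 -327.7  -15. ] rot [ 0.0009 -0.0052 -0.0003]
```

View pics/w7.png

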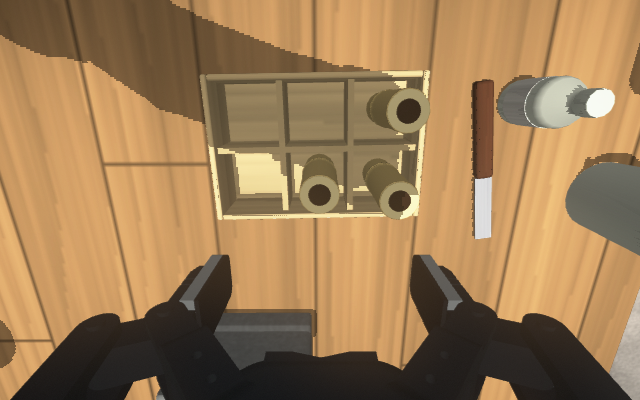

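Two blanks stand upright in the crate, at (320,195) and (399,200), with the stock blank untouched. Next is the blank at (0.683, -0.0375).

>>> send_rows:
  rows:
    - [[7,-14,-6],[0,-0.004,0],-1]
    - [[15,-30,-6],[0,0,0],-1]
    - [[17,-33,-4],[0,0,0],-1]
    - [[17,-33,0],[0,0,0],-1]
    - [[17,-33,0],[0,0,0],-1]
    - [[17,-33,0],[0,0,0],-1]
    - [[17,-33,0],[0,0,0],-1]
    - [[17,-33,0],[0,0,0],-1]
    - [[17,-33,0],[0,0,0],-1]
    - [[12,-25,0],[0,0,0],-1]
    - [[8,-15,0],[0,0,0],-1]
    - [[3,-5,0],[0,0,0],-1]
    - [[0,0,0],[0,0,0],-1]
    - [[0,0,0],[0,0,0],-1]

```text
t: 19.1
tool_pos: [0.6784, -0.0186, 0.2368]
tool_rot: [1.0, 0.003, -0.006, -0.003]
contact_force: [0.4, 0.4, -0.4]
grip_width: 0.0854
```

```bash
python3 -c "
from h import *
goto(.683,-.0375,.146)"
```

```text
t 19.1 pos [ 0.6784 -0.0186  0.2368] yaw 0.0058 w 0.0854 q7 -0.28 F [ 0.4  0.4 -0.4] | shift [ 5.6 19.4 90.7] rot [-0.0054  0.0124  0.0058]
```

>>> send_rows:
  rows:
    - [[2,9,0],[-0.005,0.012,0.006],-1]
    - [[2,8,0],[0,0,0],-1]
    - [[0,0,0],[0,0,0],-1]
    - [[0,0,12],[0,0,0],-1]
    - [[0,0,14],[0,0,0],-1]
    - [[0,0,0],[0,0,0],-1]

```text
t: 19.7
tool_pos: [0.6816, -0.0424, 0.2085]
tool_rot: [1.0, -0.003, 0.0, 0.001]
contact_force: [0.6, 0.3, 0.3]
grip_width: 0.085
```

```bash
python3 -c "
from h import *
goto(.683,-.0375,.146)"
```

```text
t 19.7 pos [ 0.6816 -0.0424  0.2085] yaw -0.0068 w 0.0850 q7 -0.28 F [0.6 0.3 0.3] | shift [ 1.4 -5.1 62.5] rot [ 0.0021 -0.0001 -0.0068]
```

>>> send_rows:
  rows:
    - [[1,-4,0],[0.002,0,-0.006],-1]
    - [[0,0,15],[0,0,0],-1]
    - [[0,0,15],[0,0,0],-1]
    - [[0,0,15],[0,0,0],-1]
    - [[0,0,12],[0,0,0],-1]
    - [[0,0,0],[0,0,0],-0.7]

```text
t: 20.3
tool_pos: [0.682, -0.0369, 0.145]
tool_rot: [1.0, 0.001, -0.001, -0.0]
contact_force: [-0.4, -0.1, -0.2]
grip_width: 0.0735
```

```bash
python3 -c "
from h import *
goto(.683,-.0375,.146)"
```

```text
t 20.3 pos [ 0.682  -0.0369  0.145 ] yaw 0.0014 w 0.0735 q7 -0.31 F [-0.4 -0.1 -0.2] | shift [ 1.   0.6 -1. ] rot [-0.0008  0.002   0.0014]
```

>>> send_rows:
  rows:
    - [[1,0,-1],[0,0,0],-0.3]
    - [[0,0,0],[0,0,0],0]
    - [[0,0,0],[0,0,0],0.1]
    - [[0,0,0],[0,0,0],1]
    - [[0,0,0],[0,0,0],1]
    - [[0,0,0],[0,0,0],1]
    - [[0,0,0],[0,0,0],1]
    - [[0,0,-15],[0,0,0],1]
    - [[0,0,-30],[0,0,0],1]
    - [[0,0,-35],[0,0,0],1]
    - [[0,0,-35],[0,0,0],1]
    - [[0,0,-20],[0,0,0],1]
    - [[0,0,0],[0,0,0],1]

```text
t: 21.6
tool_pos: [0.6834, -0.0366, 0.2933]
tool_rot: [1.0, 0.001, 0.001, -0.001]
contact_force: [-0.4, 0.8, -0.7]
grip_width: 0.0353
```

```bash
python3 -c "
from h import *
goto(.444,-.366,.285)"
```

```text
t 21.6 pos [ 0.6834 -0.0366  0.2933] yaw 0.0018 w 0.0353 q7 -0.24 F [-0.4  0.8 -0.7] | shift [-240.1  329.     7.4] rot [-0.0017 -0.0015  0.0018]
```

>>> send_rows:
  rows:
    - [[-10,14,0],[0,0,0],1]
    - [[-20,28,1],[0,0,0],1]
    - [[-22,32,1],[0,0,0],1]
    - [[-22,32,1],[0,0,0],1]
    - [[-22,32,1],[0,0,0],1]
    - [[-22,32,1],[0,0,0],1]
    - [[-22,32,1],[0,0,0],1]
    - [[-22,32,1],[0,0,0],1]
    - [[-22,32,1],[0,0,0],1]
    - [[-19,26,1],[0,0,0],1]
    - [[-13,18,0],[0,0,0],1]
    - [[-6,9,0],[0,0,0],1]
    - [[0,0,0],[0,0,0],1]
    - [[0,0,0],[0,0,0],1]

```text
t: 23.0
tool_pos: [0.4413, -0.371, 0.2787]
tool_rot: [1.0, -0.001, -0.004, -0.002]
contact_force: [0.2, 0.4, -0.1]
grip_width: 0.0352
```

```bash
python3 -c "
from h import *
goto(.444,-.366,.15)"
```

```text
t 23.0 pos [ 0.4413 -0.371   0.2787] yaw -0.0025 w 0.0352 q7 0.41 F [ 0.2  0.4 -0.1] | shift [  3.7  -4.4 128.7] rot [-0.0047  0.0079 -0.0025]
```

>>> send_rows:
  rows:
    - [[2,-4,0],[-0.004,0.008,-0.002],1]
    - [[0,0,0],[0,0,0],1]
    - [[0,0,15],[0,0,0],1]
    - [[0,0,25],[0,0,0],1]
    - [[0,0,25],[0,0,0],1]
    - [[0,0,20],[0,0,0],1]
    - [[0,0,15],[0,0,0],1]
    - [[0,0,8],[0,0,0],1]
    - [[0,0,0],[0,0,0],1]
    - [[0,0,0],[0,0,0],1]

```text
t: 24.0
tool_pos: [0.4512, -0.3577, 0.1688]
tool_rot: [1.0, 0.007, 0.003, -0.0]
contact_force: [-0.3, -0.0, -0.3]
grip_width: 0.0353
```

```bash
python3 -c "
from h import *
goto(.444,-.366,.1)"
```

```text
t 24.0 pos [ 0.4512 -0.3577  0.1688] yaw 0.0143 w 0.0353 q7 0.33 F [-0.3 -0.  -0.3] | shift [-7.8  8.2 68.7] rot [-0.0007 -0.006   0.0143]
```

>>> send_rows:
  rows:
    - [[-7,8,0],[-0.001,-0.006,0.014],1]
    - [[0,0,0],[0,0,0],1]
    - [[0,0,10],[0,0,0],1]
    - [[0,0,10],[0,0,0],1]
    - [[0,0,10],[0,0,0],1]
    - [[0,0,0],[0,0,0],1]

```text
t: 24.6
tool_pos: [0.4443, -0.3674, 0.1381]
tool_rot: [1.0, -0.001, 0.001, 0.001]
contact_force: [-0.9, -0.6, -0.9]
grip_width: 0.0353
```

```bash
python3 -c "
from h import *
goto(.444,-.366,.1)"
```

```text
t 24.6 pos [ 0.4443 -0.3674  0.1381] yaw -0.0017 w 0.0353 q7 0.31 F [-0.9 -0.6 -0.9] | shift [-0.4 -1.5 38.1] rot [ 0.0025 -0.0017 -0.0017]
```

>>> send_rows:
  rows:
    - [[0,-1,8],[0,0,0],1]
    - [[0,0,10],[0,0,0],1]
    - [[0,0,10],[0,0,0],1]
    - [[0,0,10],[0,0,0],1]
    - [[0,0,8],[0,0,0],1]
    - [[0,0,6],[0,0,0],1]
    - [[0,0,3],[0,0,0],1]
    - [[0,0,0],[0,0,0],1]

```text
t: 25.4
tool_pos: [0.4443, -0.366, 0.0775]
tool_rot: [1.0, -0.001, 0.0, 0.001]
contact_force: [-3.5, -0.1, 8.2]
grip_width: 0.0351
```

>>> send_rows:
  rows:
    - [[0,0,0],[0,0,0],0.1]
    - [[0,0,0],[0,0,0],0]
    - [[0,0,0],[0,0,0],-0.2]
    - [[0,0,0],[0,0,0],-0.2]
    - [[0,0,-15],[0,0,0],-0.2]
    - [[0,0,-30],[0,0,0],-0.2]
    - [[0,0,-30],[0,0,0],-0.2]
    - [[0,0,-30],[0,0,0],-1]
    - [[0,0,-35],[0,0,0],-1]
    - [[0,0,0],[0,0,0],-1]

```text
t: 26.4
tool_pos: [0.4447, -0.3651, 0.2284]
tool_rot: [1.0, 0.0, 0.001, 0.001]
contact_force: [0.4, 0.3, -0.1]
grip_width: 0.0853
```

```bash
python3 -c "
from h import *
goto(.674,.0455,.24)
save('wrist','w8')"
```

```text
t 26.4 pos [ 0.4447 -0.3651  0.2284] yaw 0.0002 w 0.0853 q7 0.37 F [ 0.4  0.3 -0.1] | shift [ 229.4 -410.6  -11.9] rot [ 0.0023 -0.0029  0.0001]
```

View pics/w8.png

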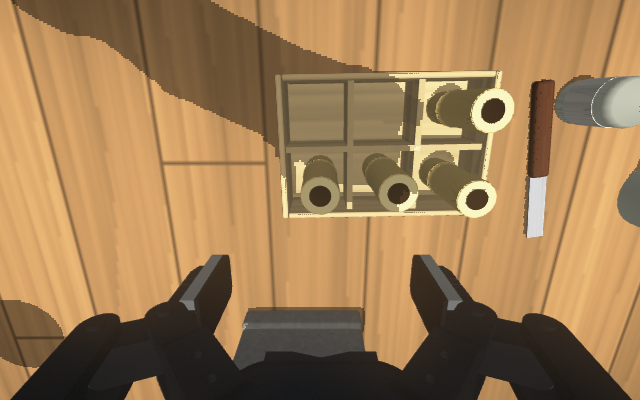

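Three placed, all upright. The last blank is at (0.674, 0.0455).

>>> send_rows:
  rows:
    - [[7,-13,-6],[0.002,-0.003,0],-1]
    - [[15,-28,-6],[0,0,0],-1]
    - [[18,-33,-2],[0,0,0],-1]
    - [[18,-33,0],[0,0,0],-1]
    - [[18,-33,0],[0,0,0],-1]
    - [[18,-33,0],[0,0,0],-1]
    - [[18,-33,0],[0,0,0],-1]
    - [[18,-33,0],[0,0,0],-1]
    - [[18,-33,0],[0,0,0],-1]
    - [[18,-33,0],[0,0,0],-1]
    - [[18,-33,0],[0,0,0],-1]
    - [[16,-28,0],[0,0,0],-1]
    - [[11,-18,0],[0,0,0],-1]
    - [[5,-8,0],[0,0,0],-1]
    - [[0,0,0],[0,0,0],-1]
    - [[0,0,0],[0,0,0],-1]

```text
t: 28.05
tool_pos: [0.6619, 0.0599, 0.2368]
tool_rot: [1.0, 0.004, -0.009, -0.004]
contact_force: [-0.1, 0.1, -0.2]
grip_width: 0.0857
```

```bash
python3 -c "
from h import *
goto(.674,.0455,.146)
save('wrist','w9')"
```

```text
t 28.1 pos [0.6619 0.0599 0.2368] yaw 0.0074 w 0.0857 q7 -0.41 F [-0.1  0.1 -0.2] | shift [13.7 15.2 90.4] rot [-0.0082  0.0187  0.0073]
```

View pics/w9.png

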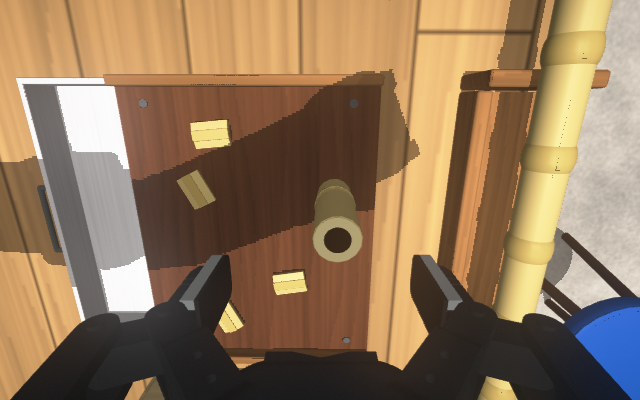

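```bash
python3 -c "
from h import *
print(p2w('wrist',[(338,239)],.185))
print('chips',p2w('wrist',[(211,134),(197,189),(290,283)],.08))"
```

```text
[[0.67374745 0.04609688 0.185     ]]
chips [[ 0.55447345  0.10590523  0.08      ]
 [ 0.53491981  0.05106764  0.08      ]
 [ 0.62677914 -0.05567598  0.08      ]]
```

>>> send_rows:
  rows:
    - [[6,7,0],[-0.008,0.018,0.007],-1]
    - [[4,5,0],[0,0,0],-1]
    - [[0,0,0],[0,0,0],-1]
    - [[0,0,12],[0,0,0],-1]
    - [[0,0,14],[0,0,0],-1]
    - [[0,0,0],[0,0,0],-1]

```text
t: 28.7
tool_pos: [0.6721, 0.0415, 0.2087]
tool_rot: [1.0, -0.003, 0.001, 0.001]
contact_force: [-0.2, -0.0, -0.2]
grip_width: 0.0855
```

```bash
python3 -c "
from h import *
goto(.674,.0455,.146)"
```

```text
t 28.7 pos [0.6721 0.0415 0.2087] yaw -0.0063 w 0.0855 q7 -0.41 F [-0.2 -0.  -0.2] | shift [ 1.8 -4.1 62.7] rot [ 0.0025 -0.0011 -0.0063]
```

>>> send_rows:
  rows:
    - [[1,-3,0],[0.002,0,-0.006],-1]
    - [[0,0,15],[0,0,0],-1]
    - [[0,0,15],[0,0,0],-1]
    - [[0,0,15],[0,0,0],-1]
    - [[0,0,12],[0,0,0],-1]
    - [[0,0,0],[0,0,0],-0.7]

```text
t: 29.3
tool_pos: [0.6724, 0.0455, 0.1452]
tool_rot: [1.0, 0.001, -0.001, -0.0]
contact_force: [0.3, -0.3, -0.1]
grip_width: 0.0738
```

```bash
python3 -c "
from h import *
goto(.674,.0455,.146)"
```

```text
t 29.3 pos [0.6724 0.0455 0.1452] yaw 0.0016 w 0.0738 q7 -0.44 F [ 0.3 -0.3 -0.1] | shift [ 1.6  0.  -0.8] rot [-0.      0.0013  0.0016]
```

>>> send_rows:
  rows:
    - [[1.5,0,-1],[0,0,0],-0.3]
    - [[0,0,0],[0,0,0],0]
    - [[0,0,0],[0,0,0],0.1]
    - [[0,0,0],[0,0,0],1]
    - [[0,0,0],[0,0,0],1]
    - [[0,0,0],[0,0,0],1]
    - [[0,0,0],[0,0,0],1]
    - [[0,0,-15],[0,0,0],1]
    - [[0,0,-30],[0,0,0],1]
    - [[0,0,-35],[0,0,0],1]
    - [[0,0,-35],[0,0,0],1]
    - [[0,0,-20],[0,0,0],1]
    - [[0,0,0],[0,0,0],1]

```text
t: 30.6
tool_pos: [0.6743, 0.0461, 0.2935]
tool_rot: [1.0, 0.001, 0.001, -0.001]
contact_force: [0.3, 0.6, -1.1]
grip_width: 0.0352
```

```bash
python3 -c "
from h import *
goto(.444,-.298,.285)"
```

```text
t 30.6 pos [0.6743 0.0461 0.2935] yaw 0.0022 w 0.0352 q7 -0.37 F [ 0.3  0.6 -1.1] | shift [-231.   343.6    7.5] rot [-0.0014 -0.0022  0.0022]
```

>>> send_rows:
  rows:
    - [[-9,14,0],[0,0,0],1]
    - [[-19,29,1],[0,0,0],1]
    - [[-21,32,1],[0,0,0],1]
    - [[-21,32,1],[0,0,0],1]
    - [[-21,32,1],[0,0,0],1]
    - [[-21,32,1],[0,0,0],1]
    - [[-21,32,1],[0,0,0],1]
    - [[-21,32,1],[0,0,0],1]
    - [[-21,32,1],[0,0,0],1]
    - [[-19,29,1],[0,0,0],1]
    - [[-13,20,0],[0,0,0],1]
    - [[-6,10,0],[0,0,0],1]
    - [[0,0,0],[0,0,0],1]
    - [[0,0,0],[0,0,0],1]

```text
t: 32.0
tool_pos: [0.4418, -0.2959, 0.2791]
tool_rot: [1.0, -0.001, -0.004, -0.002]
contact_force: [-0.2, -0.1, -0.6]
grip_width: 0.0352
```

```bash
python3 -c "
from h import *
goto(.444,-.298,.15)"
```

```text
t 32.0 pos [ 0.4418 -0.2959  0.2791] yaw -0.0025 w 0.0352 q7 0.31 F [-0.2 -0.1 -0.6] | shift [  3.1   2.5 129.1] rot [-0.0031  0.0072 -0.0025]
```

>>> send_rows:
  rows:
    - [[-2,5,0],[-0.003,0.007,-0.002],1]
    - [[0,0,0],[0,0,0],1]
    - [[0,0,15],[0,0,0],1]
    - [[0,0,25],[0,0,0],1]
    - [[0,0,25],[0,0,0],1]
    - [[0,0,20],[0,0,0],1]
    - [[0,0,15],[0,0,0],1]
    - [[0,0,8],[0,0,0],1]
    - [[0,0,0],[0,0,0],1]
    - [[0,0,0],[0,0,0],1]

```text
t: 33.0
tool_pos: [0.4457, -0.2943, 0.1685]
tool_rot: [1.0, 0.006, 0.002, -0.0]
contact_force: [0.4, 0.2, -1.2]
grip_width: 0.0352
```

```bash
python3 -c "
from h import *
goto(.444,-.298,.1)"
```

```text
t 33.0 pos [ 0.4457 -0.2943  0.1685] yaw 0.0117 w 0.0352 q7 0.24 F [ 0.4  0.2 -1.2] | shift [-2.   3.7 68.5] rot [-0.0007 -0.0049  0.0117]
```

>>> send_rows:
  rows:
    - [[-2,3,0],[0,-0.005,0.012],1]
    - [[0,0,0],[0,0,0],1]
    - [[0,0,10],[0,0,0],1]
    - [[0,0,10],[0,0,0],1]
    - [[0,0,10],[0,0,0],1]
    - [[0,0,0],[0,0,0],1]

```text
t: 33.6
tool_pos: [0.4443, -0.2982, 0.1378]
tool_rot: [1.0, -0.001, 0.001, 0.001]
contact_force: [-0.6, -0.0, -1.0]
grip_width: 0.0355
```

```bash
python3 -c "
from h import *
goto(.444,-.298,.1)"
```

```text
t 33.6 pos [ 0.4443 -0.2982  0.1378] yaw -0.0019 w 0.0355 q7 0.21 F [-0.6 -0.  -1. ] | shift [-0.4 -0.2 37.8] rot [ 0.0012 -0.0019 -0.0019]
```

>>> send_rows:
  rows:
    - [[0,0,8],[0,0,0],1]
    - [[0,0,10],[0,0,0],1]
    - [[0,0,10],[0,0,0],1]
    - [[0,0,10],[0,0,0],1]
    - [[0,0,8],[0,0,0],1]
    - [[0,0,6],[0,0,0],1]
    - [[0,0,2.5],[0,0,0],1]
    - [[0,0,0],[0,0,0],1]

```text
t: 34.4
tool_pos: [0.4443, -0.2979, 0.0777]
tool_rot: [1.0, -0.001, 0.001, 0.0]
contact_force: [-1.9, -0.1, 5.9]
grip_width: 0.0354
```

>>> send_rows:
  rows:
    - [[0,0,0],[0,0,0],0.1]
    - [[0,0,0],[0,0,0],0]
    - [[0,0,0],[0,0,0],-0.2]
    - [[0,0,0],[0,0,0],-0.2]
    - [[0,0,-15],[0,0,0],-0.2]
    - [[0,0,-30],[0,0,0],-0.2]
    - [[0,0,-30],[0,0,0],-0.2]
    - [[0,0,-30],[0,0,0],-1]
    - [[0,0,-40],[0,0,0],-1]
    - [[0,0,-20],[0,0,0],-1]
    - [[0,0,0],[0,0,0],-1]

```text
t: 35.5
tool_pos: [0.444, -0.2974, 0.2496]
tool_rot: [1.0, -0.0, 0.001, 0.0]
contact_force: [-0.6, 0.8, -1.2]
grip_width: 0.0855
```

```bash
python3 -c "
from h import *
goto(.485,.338,.3)
save('wrist','w10')"
```

```text
t 35.5 pos [ 0.444  -0.2974  0.2496] yaw -0.0008 w 0.0855 q7 0.29 F [-0.6  0.8 -1.2] | shift [  40.6 -635.4  -50.5] rot [ 0.0001 -0.0013 -0.0008]
```

View pics/w10.png

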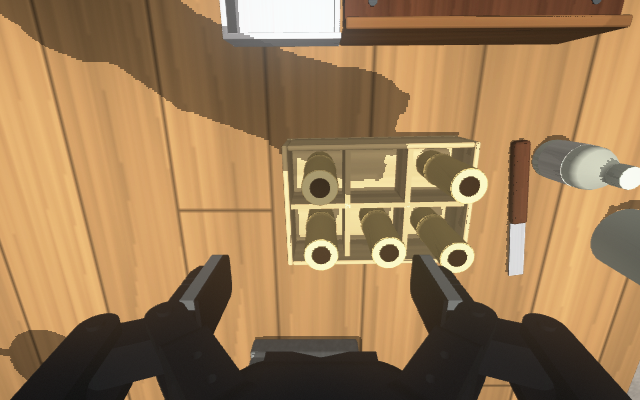

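>>> send_rows:
  rows:
    - [[2,-20,-15],[0,0,0],-1]
    - [[2,-35,-20],[0,0,0],-1]
    - [[2,-38,-15],[0,0,0],-1]
    - [[2,-38,0],[0,0,0],-1]
    - [[2,-38,0],[0,0,0],-1]
    - [[2,-38,0],[0,0,0],-1]
    - [[2,-38,0],[0,0,0],-1]
    - [[2,-38,0],[0,0,0],-1]
    - [[2,-38,0],[0,0,0],-1]
    - [[2,-38,0],[0,0,0],-1]
    - [[2,-38,0],[0,0,0],-1]
    - [[2,-38,0],[0,0,0],-1]
    - [[2,-38,0],[0,0,0],-1]
    - [[2,-38,0],[0,0,0],-1]
    - [[2,-35,0],[0,0,0],-1]
    - [[2,-30,0],[0,0,0],-1]
    - [[2,-20,0],[0,0,0],-1]
    - [[2,-10,0],[0,0,0],-1]
    - [[0,0,0],[0,0,0],-1]
    - [[0,0,0],[0,0,0],-1]

```text
t: 37.55
tool_pos: [0.4745, 0.3292, 0.278]
tool_rot: [1.0, -0.002, -0.013, 0.001]
contact_force: [-0.5, -0.8, -0.1]
grip_width: 0.0853
```

```bash
python3 -c "
from h import *
goto(.485,.338,.3)
save('wrist','w11')"
```

```text
t 37.5 pos [0.4745 0.3292 0.278 ] yaw -0.0049 w 0.0853 q7 -0.99 F [-0.5 -0.8 -0.1] | shift [  9.9  -8.9 -22.3] rot [ 0.0011  0.0263 -0.0049]
```

View pics/w11.png

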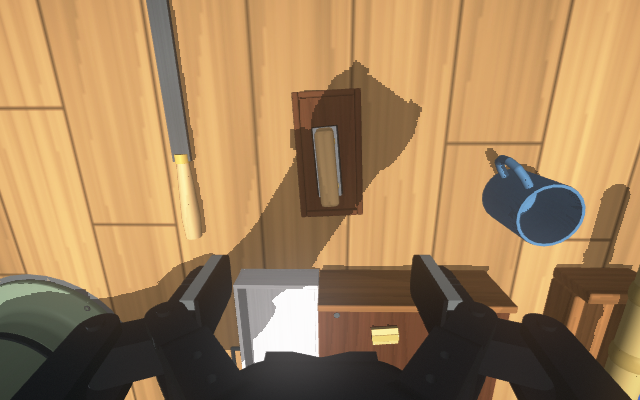

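```bash
python3 - <<'E'
import cv2
a=cv2.imread('pics/w11_full.png')
cv2.imwrite('pics/w11a.png',cv2.resize(a[75:225,280:380],None,fx=4,fy=4,interpolation=cv2.INTER_CUBIC))
E
```

```text
(no output)
```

View pics/w11a.png

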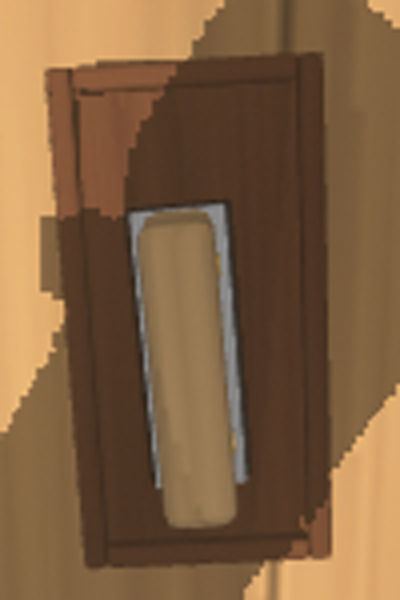

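```bash
python3 - <<'E'
from h import *
np.set_printoptions(precision=4,suppress=True)
W=lambda L:[(280+u/4,75+v/4) for u,v in L]
g=p2w('wrist',W([(139,218),(211,214),(237,524),(166,528)]),.076); print(g,g.mean(0),'yaw',np.arctan2(*( ((g[0]+g[1])-(g[2]+g[3]))[[0,1]]*[-1,1])))
h=p2w('wrist',W([(46,70),(323,53),(331,557),(86,567)]),.018);print(h,h.mean(0),'yaw',np.arctan2(*( ((h[0]+h[1])-(h[2]+h[3]))[[0,1]]*[-1,1])))
s=p2w('wrist',W([(128,212),(230,203),(247,482),(158,487)]),.03);print(s,s.mean(0))
np.save('c11.npy',np.array([0]))
E
```

```text
[[0.464  0.3749 0.076 ]
 [0.4836 0.3759 0.076 ]
 [0.4918 0.2869 0.076 ]
 [0.471  0.2855 0.076 ]] [0.4776 0.3308 0.076 ] yaw 0.08524021392831017
[[0.4332 0.4146 0.018 ]
 [0.5181 0.419  0.018 ]
 [0.5265 0.255  0.018 ]
 [0.4417 0.2509 0.018 ]] [0.4799 0.3349 0.018 ] yaw 0.05139671887437582
[[0.4585 0.3727 0.03  ]
 [0.49   0.3753 0.03  ]
 [0.4966 0.2857 0.03  ]
 [0.4673 0.2838 0.03  ]] [0.4781 0.3294 0.03  ]
```

```bash
python3 -c "
from h import *
goto(.478,.330,.12,.085)"
```

```text
t 37.6 pos [0.4746 0.3289 0.2781] yaw -0.0053 w 0.0852 q7 -0.99 F [ 0.1 -0.3 -0.3] | shift [  7.6  -1.3 157.9] rot [ 0.0001  0.0263 -0.0903]
```

>>> send_rows:
  rows:
    - [[0,0,0],[0,0.026,-0.09],-1]
    - [[0,0,0],[0,0,0],-1]
    - [[0,0,20],[0,0,0],-1]
    - [[0,0,30],[0,0,0],-1]
    - [[0,0,30],[0,0,0],-1]
    - [[0,0,30],[0,0,0],-1]
    - [[0,0,20],[0,0,0],-1]
    - [[0,0,10],[0,0,0],-1]
    - [[0,0,0],[0,0,0],-1]
    - [[0,0,0],[0,0,0],-1]
  newtons: 60

```text
t: 38.6
tool_pos: [0.4794, 0.3193, 0.136]
tool_rot: [1.0, 0.028, 0.001, 0.001]
contact_force: [-0.8, 0.2, 0.2]
grip_width: 0.0854
```

```bash
python3 -c "
from h import *
goto(.478,.330,.038,.085)"
```

```text
t 38.6 pos [0.4794 0.3193 0.136 ] yaw 0.056 w 0.0854 q7 -1.06 F [-0.8  0.2  0.2] | shift [ -1. -11.  98.] rot [ 0.0026 -0.0023 -0.029 ]
```

>>> send_rows:
  rows:
    - [[-1,-10,0],[0,0,-0.03],-1]
    - [[0,0,0],[0,0,0],-1]
    - [[0,0,0],[0,0,0],-1]

```text
t: 38.9
tool_pos: [0.4788, 0.3308, 0.1387]
tool_rot: [0.999, 0.044, 0.003, 0.0]
contact_force: [-0.6, 0.3, -0.8]
grip_width: 0.0854
```

```bash
python3 -c "
from h import *
goto(.478,.330,.038,.085)
save('wrist','w12')"
```

```text
t 38.9 pos [0.4788 0.3308 0.1387] yaw 0.0875 w 0.0854 q7 -1.04 F [-0.6  0.3 -0.8] | shift [ -1.4   0.6 100.7] rot [ 0.001  -0.0055  0.0025]
```

View pics/w12.png

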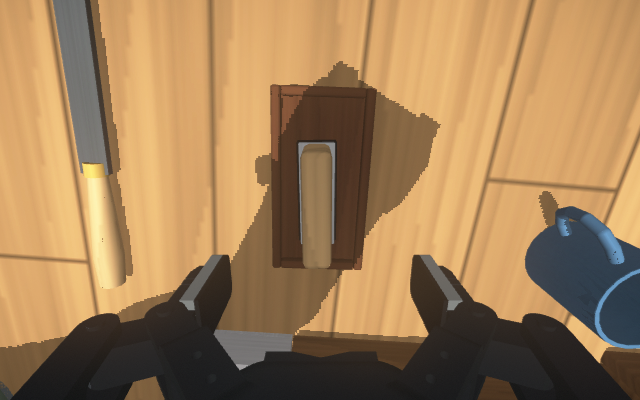

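>>> send_rows:
  rows:
    - [[-1,0,10],[0,-0.005,0],-1]
    - [[0,0,15],[0,0,0],-1]
    - [[0,0,15],[0,0,0],-1]
    - [[0,0,10],[0,0,0],-1]
    - [[0,0,0],[0,0,0],-1]

```text
t: 39.45
tool_pos: [0.4774, 0.3302, 0.0835]
tool_rot: [0.999, 0.044, -0.0, 0.001]
contact_force: [-1.0, -0.1, 0.4]
grip_width: 0.0853
```

```bash
python3 -c "
from h import *
goto(.478,.330,.039,.085)"
```

```text
t 39.5 pos [0.4774 0.3302 0.0835] yaw 0.0872 w 0.0853 q7 -1.09 F [-1.  -0.1  0.4] | shift [ 0.7  0.2 44.5] rot [0.0015 0.0009 0.0022]
```

>>> send_rows:
  rows:
    - [[0,0,12],[0,0,0],-1]
    - [[0,0,14],[0,0,0],-1]
    - [[0,0,10],[0,0,0],-1]
    - [[0,0,5],[0,0,0],-0.7]
    - [[0,0,0],[0,0,0],0.3]
    - [[0,0,0],[0,0,0],0.3]
    - [[0,0,0],[0,0,0],0.3]

```text
t: 40.15
tool_pos: [0.4772, 0.3303, 0.0386]
tool_rot: [0.999, 0.044, -0.001, 0.001]
contact_force: [0.2, -0.5, 1.4]
grip_width: 0.0307
```

```bash
python3 -c "
from h import *
goto(.478,.330,.039,.085)"
```

```text
t 40.1 pos [0.4772 0.3303 0.0386] yaw 0.0875 w 0.0307 q7 -1.13 F [ 0.2 -0.5  1.4] | shift [ 0.8  0.4 -0.4] rot [0.0015 0.0014 0.0025]
```

>>> send_rows:
  rows:
    - [[0,0,0],[0,0,0],1]
    - [[0,0,0],[0,0,0],1]
    - [[0,0,0],[0,0,0],1]
    - [[0,0,0],[0,0,0],1]
    - [[0,0,0],[0,0,0],1]

```text
t: 40.65
tool_pos: [0.4776, 0.3303, 0.0394]
tool_rot: [0.999, 0.044, -0.0, 0.001]
contact_force: [0.0, -0.4, -1.9]
grip_width: 0.0215
```

>>> send_rows:
  rows:
    - [[0,0,-15],[0,0,0],1]
    - [[0,0,-30],[0,0,0],1]
    - [[0,0,-35],[0,0,0],1]
    - [[0,0,-35],[0,0,0],1]
    - [[0,0,-25],[0,0,0],1]
    - [[0,0,-10],[0,0,0],1]
    - [[0,0,0],[0,0,0],1]

```text
t: 41.35
tool_pos: [0.4763, 0.3306, 0.1999]
tool_rot: [0.999, 0.045, -0.0, 0.0]
contact_force: [-0.3, -0.7, -2.8]
grip_width: 0.0215
```

```bash
python3 -c "
from h import *
goto(.690,.045,.18,0)
save('wrist','w13')"
```

```text
t 41.4 pos [0.4763 0.3306 0.1999] yaw 0.0892 w 0.0215 q7 -0.99 F [-0.3 -0.7 -2.8] | shift [187.4 303.5  20. ] rot [0.0007 0.0006 0.0892]
```

View pics/w13.png

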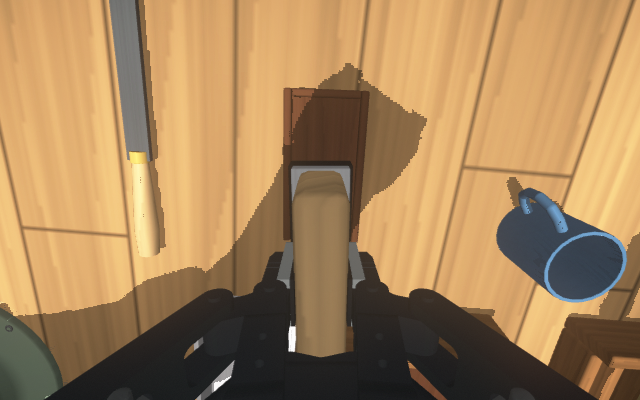

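>>> send_rows:
  rows:
    - [[0,0,0],[0,0,0.045],1]
    - [[0,0,0],[0,0,0.045],1]
    - [[8,10,0],[0,0,0],1]
    - [[16,20,0],[0,0,0],1]
    - [[21,28,0],[0,0,0],1]
    - [[21,28,0],[0,0,0],1]
    - [[21,28,0],[0,0,0],1]
    - [[21,28,0],[0,0,0],1]
    - [[21,28,0],[0,0,0],1]
    - [[21,28,0],[0,0,0],1]
    - [[21,28,0],[0,0,0],1]
    - [[16,21,0],[0,0,0],1]
    - [[11,14,0],[0,0,0],1]
    - [[6,7,0],[0,0,0],1]
    - [[0,0,0],[0,0,0],1]
    - [[0,0,0],[0,0,0],1]

```text
t: 43.0
tool_pos: [0.6844, 0.038, 0.1772]
tool_rot: [1.0, 0.006, -0.013, 0.006]
contact_force: [0.3, -0.2, -2.6]
grip_width: 0.0215
```

```bash
python3 -c "
from h import *
goto(.690,.045,.105,0)
save('wrist','w14')"
```

```text
t 43.0 pos [0.6844 0.038  0.1772] yaw 0.0109 w 0.0215 q7 -0.46 F [ 0.3 -0.2 -2.6] | shift [ 7.6 -7.9 71.9] rot [0.0124 0.0266 0.011 ]
```

View pics/w14.png

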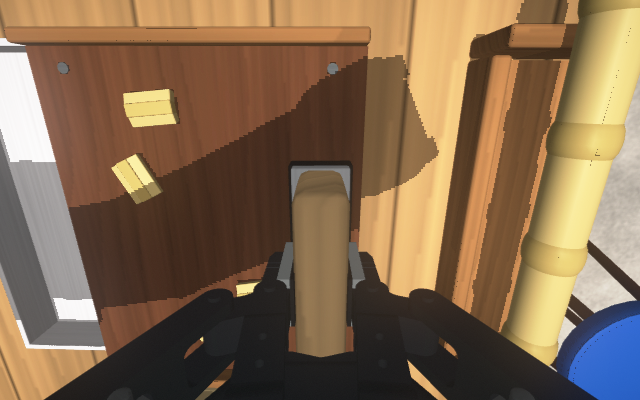

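>>> send_rows:
  rows:
    - [[4,-6,0],[0.012,0.026,0.011],1]
    - [[0,0,0],[0,0,0],1]
    - [[0,0,10],[0,0,0],1]
    - [[0,0,15],[0,0,0],1]
    - [[0,0,15],[0,0,0],1]
    - [[0,0,0],[0,0,0],1]

```text
t: 43.65
tool_pos: [0.686, 0.0475, 0.1332]
tool_rot: [1.0, 0.003, -0.001, 0.0]
contact_force: [-0.3, 0.2, -2.5]
grip_width: 0.0214
```

```bash
python3 -c "
from h import *
print('chips',p2w('wrist',[(151,108),(137,178)],.085))
goto(.690,.045,.1064,0)"
```

```text
chips [[0.58592675 0.11885212 0.085     ]
 [0.57029887 0.07622535 0.085     ]]
t 43.6 pos [0.686  0.0475 0.1332] yaw 0.0065 w 0.0214 q7 -0.50 F [-0.3  0.2 -2.5] | shift [ 4.1  2.5 26.8] rot [0.0009 0.0029 0.0065]
```

>>> send_rows:
  rows:
    - [[3,2,6],[0.001,0.003,0.006],1]
    - [[0,0,7],[0,0,0],1]
    - [[0,0,6],[0,0,0],1]
    - [[0,0,4],[0,0,0],1]
    - [[0,0,2],[0,0,0],1]
    - [[0,0,1],[0,0,0],1]
    - [[0,0,0],[0,0,0],1]

```text
t: 44.35
tool_pos: [0.6895, 0.0453, 0.1063]
tool_rot: [1.0, -0.0, 0.0, 0.0]
contact_force: [0.2, -0.7, -2.4]
grip_width: 0.0212
```

```bash
python3 -c "
from h import *
goto(.467,.045,.1064,0)"
```

```text
t 44.4 pos [0.6895 0.0453 0.1063] yaw -0.0005 w 0.0212 q7 -0.52 F [ 0.2 -0.7 -2.4] | shift [-222.5    0.4   -0.3] rot [ 0.0001 -0.0006 -0.0005]
```

>>> send_rows:
  rows:
    - [[0,0,1.5],[0,0,0],1]
    - [[0,0,1.5],[0,0,0],1]

```text
t: 44.55
tool_pos: [0.6898, 0.0454, 0.1057]
tool_rot: [1.0, -0.0, 0.001, 0.0]
contact_force: [-14.2, -3.3, 29.0]
grip_width: 0.0213
```

>>> send_rows:
  rows:
    - [[0,0,1],[0,0,0],1]
    - [[0,0,0],[0,0,0],1]

```text
t: 44.75
tool_pos: [0.6899, 0.0454, 0.1061]
tool_rot: [1.0, -0.0, 0.001, 0.001]
contact_force: [0.8, 0.7, -1.9]
grip_width: 0.0215
```

>>> send_rows:
  rows:
    - [[-5,0,0.5],[0,0,0],1]
    - [[-8,0,0.5],[0,0,0],1]
    - [[-10,0,0.5],[0,0,0],1]
    - [[-10,0,0.5],[0,0,0],1]
    - [[-10,0,0.5],[0,0,0],1]
    - [[-10,0,0.5],[0,0,0],1]

```text
t: 45.35
tool_pos: [0.6395, 0.0464, 0.106]
tool_rot: [1.0, -0.001, 0.009, -0.001]
contact_force: [4.3, -0.2, 5.3]
grip_width: 0.0217
```

```bash
python3 -c "
from h import *
goto(.467,.045,.1061,0)"
```

```text
t 45.4 pos [0.6395 0.0464 0.106 ] yaw -0.0012 w 0.0217 q7 -0.57 F [ 4.3 -0.2  5.3] | shift [-172.5    1.6   -3.1] rot [-0.0017 -0.0172 -0.0012]
```

>>> send_rows:
  rows:
    - [[-10,0.5,0.5],[0,-0.006,0],1]
    - [[-10,0,0.5],[0,-0.004,0],1]
    - [[-10,0,0.5],[0,-0.003,0],1]
    - [[-10,0,0.5],[0,-0.003,0],1]
    - [[-10,0,0.5],[0,-0.003,0],1]
    - [[-10,0,0.5],[0,-0.003,0],1]
    - [[-10,0,0.5],[0,-0.003,0],1]
    - [[-10,0,0.5],[0,-0.003,0],1]

```text
t: 46.15
tool_pos: [0.5598, 0.047, 0.1058]
tool_rot: [1.0, -0.0, 0.002, -0.002]
contact_force: [5.4, 0.8, 5.9]
grip_width: 0.0214
```

```bash
python3 -c "
from h import *
goto(.467,.045,.1061,0)
save('wrist','w15')"
```

```text
t 46.1 pos [0.5598 0.047  0.1058] yaw -0.0001 w 0.0214 q7 -0.62 F [5.4 0.8 5.9] | shift [-92.8   2.   -0.6] rot [-0.0043 -0.0035 -0.0001]
```

View pics/w15.png

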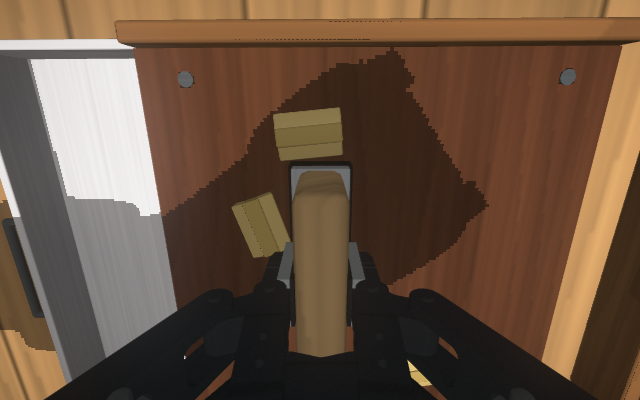

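>>> send_rows:
  rows:
    - [[-10,0.5,0.5],[0,-0.003,0],1]
    - [[-10,0,0.5],[0,-0.003,0],1]
    - [[-10,0,0.5],[0,-0.003,0],1]
    - [[-10,0,0.5],[0,-0.003,0],1]
    - [[-10,0,0.5],[0,-0.003,0],1]
    - [[-10,0,0.5],[0,-0.003,0],1]

```text
t: 46.8
tool_pos: [0.4998, 0.0468, 0.1059]
tool_rot: [1.0, 0.0, -0.002, -0.003]
contact_force: [4.6, -0.9, 6.0]
grip_width: 0.0216
```

```bash
python3 -c "
from h import *
goto(.467,.045,.1061,0)
save('wrist','w16')"
```

```text
t 46.8 pos [0.4998 0.0468 0.1059] yaw 0.001 w 0.0216 q7 -0.66 F [ 4.6 -0.9  6. ] | shift [-32.8   1.7  -0.1] rot [-0.0055  0.0038  0.001 ]
```

View pics/w16.png

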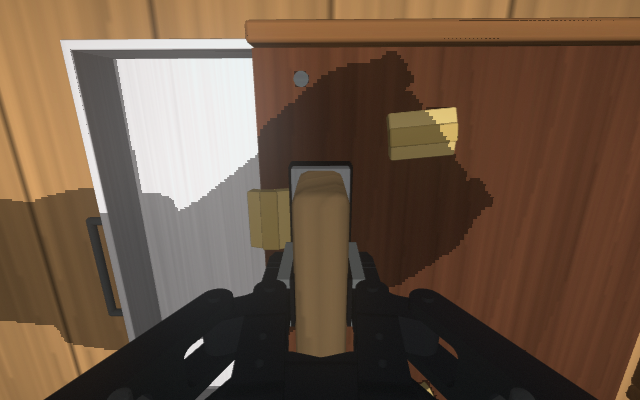

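>>> send_rows:
  rows:
    - [[-10,0,0.4],[0,0,0],1]
    - [[-10,0,0.3],[0,0,0],1]
    - [[-10,0,0.2],[0,0,0],1]
    - [[-5,0,0],[0,0,0],1]
    - [[0,0,0],[0,0,0],1]
    - [[0,0,-15],[0,0,0],1]
    - [[0,0,-25],[0,0,0],1]
    - [[0,0,-15],[0,0,0],1]
    - [[0,0,0],[0,0,0],1]

```text
t: 47.75
tool_pos: [0.4581, 0.0458, 0.1605]
tool_rot: [1.0, 0.001, -0.005, -0.002]
contact_force: [0.6, 0.6, -2.7]
grip_width: 0.0211
```

```bash
python3 -c "
from h import *
goto(.690,.094,.16,0)
save('wrist','w17')"
```

```text
t 47.8 pos [0.4581 0.0458 0.1605] yaw 0.0014 w 0.0211 q7 -0.60 F [ 0.6  0.6 -2.7] | shift [231.9 -47.9  -1.7] rot [-0.0046  0.0104  0.0014]
```

View pics/w17.png

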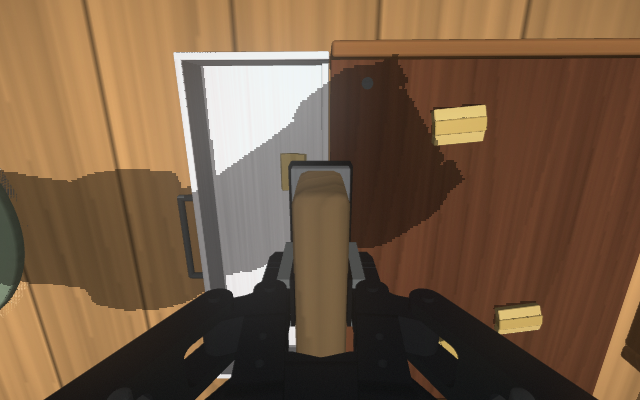

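```bash
python3 -c "
from h import *
print('chips',p2w('wrist',[(460,124),(519,318)],.083))"
```

```text
chips [[ 0.5533768   0.10704764  0.083     ]
 [ 0.62378264 -0.05076281  0.083     ]]
```

>>> send_rows:
  rows:
    - [[10,0,-5],[-0.004,0.01,0],1]
    - [[20,-4,0],[0,0,0],1]
    - [[25,-6,0],[0,0,0],1]
    - [[25,-6,0],[0,0,0],1]
    - [[25,-6,0],[0,0,0],1]
    - [[25,-6,0],[0,0,0],1]
    - [[20,-6,0],[0,0,0],1]
    - [[12,-6,0],[0,0,0],1]
    - [[6,-3,0],[0,0,0],1]
    - [[0,0,0],[0,0,0],1]
    - [[0,0,0],[0,0,0],1]

```text
t: 48.9
tool_pos: [0.6319, 0.0887, 0.1525]
tool_rot: [1.0, -0.0, -0.006, 0.003]
contact_force: [-0.4, -0.2, -2.4]
grip_width: 0.0208
```

```bash
python3 -c "
from h import *
goto(.630,.094,.1064,0)"
```

```text
t 48.9 pos [0.6319 0.0887 0.1525] yaw -0.0002 w 0.0208 q7 -0.60 F [-0.4 -0.2 -2.4] | shift [-1.3 -5.6 46.1] rot [ 0.0061  0.0125 -0.0001]
```

>>> send_rows:
  rows:
    - [[-1,-4,0],[0.006,0.012,0],1]
    - [[0,0,0],[0,0,0],1]
    - [[0,0,10],[0,0,0],1]
    - [[0,0,12],[0,0,0],1]
    - [[0,0,10],[0,0,0],1]
    - [[0,0,5],[0,0,0],1]
    - [[0,0,0],[0,0,0],1]

```text
t: 49.6
tool_pos: [0.6291, 0.0914, 0.1116]
tool_rot: [1.0, -0.0, -0.0, 0.001]
contact_force: [-0.7, 0.2, -2.6]
grip_width: 0.0213
```

```bash
python3 -c "
from h import *
goto(.630,.093,.1064,0)"
```

```text
t 49.6 pos [0.6291 0.0914 0.1116] yaw -0.0009 w 0.0213 q7 -0.64 F [-0.7  0.2 -2.6] | shift [ 0.9 -1.6  5.2] rot [ 0.0011  0.0006 -0.0009]
```

>>> send_rows:
  rows:
    - [[0,-1,3],[0,0,0],1]
    - [[0,0,1.5],[0,0,0],1]
    - [[0,0,0.8],[0,0,0],1]
    - [[0,0,0.5],[0,0,0],1]
    - [[-5,0,0.5],[0,-0.001,0],1]
    - [[-8,0,0.5],[0,-0.002,0],1]
    - [[-10,0,0.5],[0,-0.003,0],1]

```text
t: 50.3
tool_pos: [0.6075, 0.0931, 0.1058]
tool_rot: [1.0, -0.001, -0.001, -0.0]
contact_force: [3.5, -0.3, 4.9]
grip_width: 0.0211
```

```bash
python3 -c "
from h import *
goto(.467,.093,.1061,0)"
```

```text
t 50.3 pos [0.6075 0.0931 0.1058] yaw -0.0014 w 0.0211 q7 -0.66 F [ 3.5 -0.3  4.9] | shift [-1.405e+02  3.000e-01 -1.000e-01] rot [-0.0003  0.0011 -0.0014]
```

>>> send_rows:
  rows:
    - [[-10,0,0.5],[0,-0.003,0],1]
    - [[-10,0,0.5],[0,-0.003,0],1]
    - [[-10,0,0.5],[0,-0.003,0],1]
    - [[-10,0,0.5],[0,-0.003,0],1]
    - [[-10,0,0.5],[0,-0.003,0],1]
    - [[-10,0,0.5],[0,-0.003,0],1]
    - [[-10,0,0.5],[0,-0.003,0],1]
    - [[-10,0,0.5],[0,-0.003,0],1]

```text
t: 51.1
tool_pos: [0.5228, 0.0934, 0.106]
tool_rot: [1.0, -0.001, -0.009, -0.001]
contact_force: [4.6, -0.4, 6.1]
grip_width: 0.0211
```

```bash
python3 -c "
from h import *
goto(.462,.093,.1061,0)
save('wrist','w18')"
```

```text
t 51.1 pos [0.5228 0.0934 0.106 ] yaw -0.001 w 0.0211 q7 -0.73 F [ 4.6 -0.4  6.1] | shift [-60.8   0.5   0.9] rot [-0.0011  0.0173 -0.001 ]
```

View pics/w18.png

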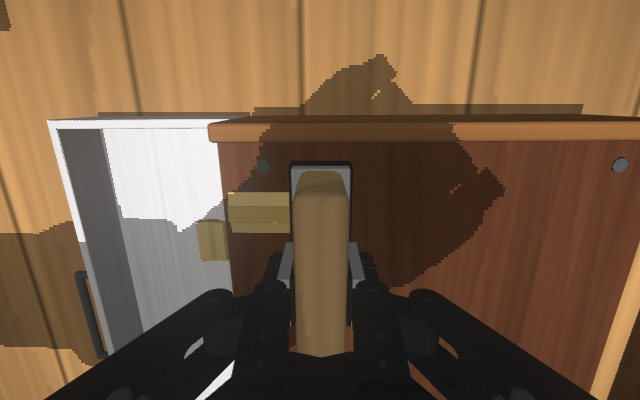

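>>> send_rows:
  rows:
    - [[-10,0,0.5],[0,0.008,0],1]
    - [[-10,0,0.5],[0,0.002,0],1]
    - [[-10,0,0.5],[0,0,0],1]
    - [[-10,0,0.4],[0,0,0],1]
    - [[-10,0,0.3],[0,0,0],1]
    - [[-8,0,0.1],[0,0,0],1]
    - [[-4,0,0],[0,0,0],1]
    - [[0,0,0],[0,0,0],1]
    - [[0,0,-15],[0,0,0],1]
    - [[0,0,-25],[0,0,0],1]
    - [[0,0,-20],[0,0,0],1]
    - [[0,0,0],[0,0,0],1]

```text
t: 52.35
tool_pos: [0.4508, 0.0925, 0.1655]
tool_rot: [1.0, 0.0, -0.007, 0.0]
contact_force: [-0.2, 0.7, -3.9]
grip_width: 0.0216
```

```bash
python3 -c "
from h import *
goto(.690,-.028,.17,0)
save('wrist','w19')"
```

```text
t 52.4 pos [0.4508 0.0925 0.1655] yaw -0.0 w 0.0216 q7 -0.71 F [-0.2  0.7 -3.9] | shift [239.1 120.5  -7.6] rot [0.001  0.0135 0.    ]
```

View pics/w19.png

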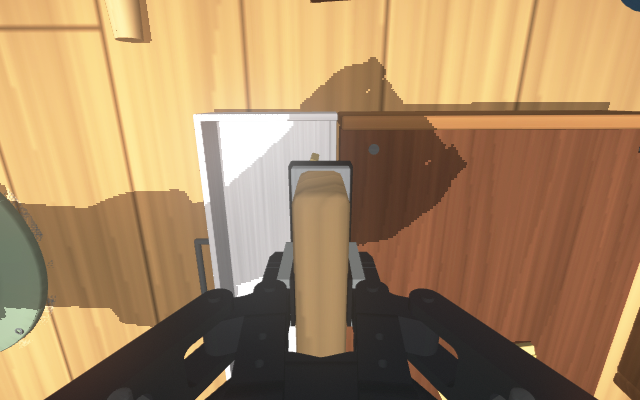

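```bash
python3 -c "
from h import *
save('side','d20',(230,120,390,250),5)"
```

```text
(no output)
```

View pics/d20.png

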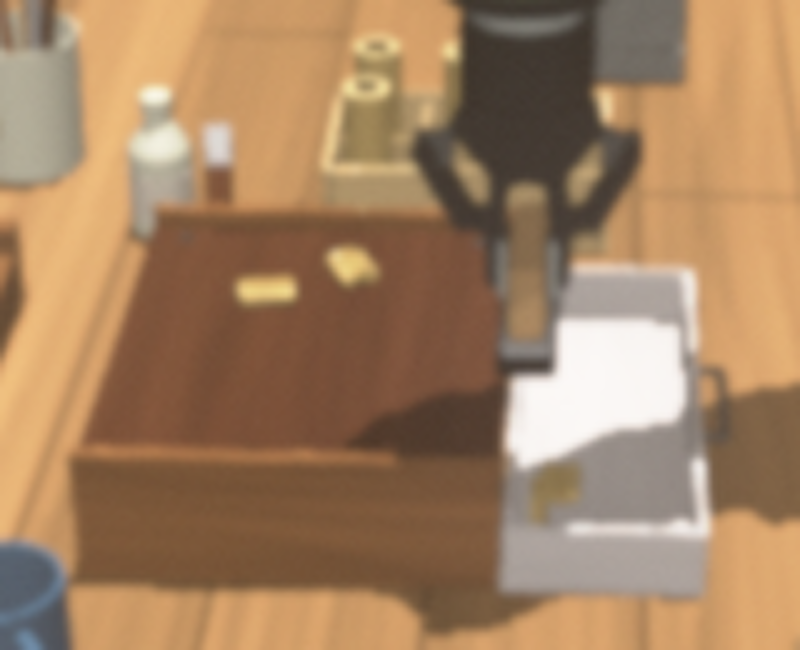

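>>> send_rows:
  rows:
    - [[10,5,-5],[0,0.013,0],1]
    - [[20,10,0],[0,0,0],1]
    - [[25,12,0],[0,0,0],1]
    - [[25,12,0],[0,0,0],1]
    - [[25,12,0],[0,0,0],1]
    - [[25,12,0],[0,0,0],1]
    - [[25,12,0],[0,0,0],1]
    - [[25,12,0],[0,0,0],1]
    - [[20,12,0],[0,0,0],1]
    - [[16,8,0],[0,0,0],1]
    - [[8,5,0],[0,0,0],1]
    - [[0,0,0],[0,0,0],1]
    - [[0,0,0],[0,0,0],1]

```text
t: 53.75
tool_pos: [0.6819, -0.0318, 0.1536]
tool_rot: [1.0, -0.0, -0.008, 0.004]
contact_force: [-0.9, 0.3, -2.4]
grip_width: 0.0214
```

```bash
python3 -c "
from h import *
goto(.690,-.028,.1064,0)
save('wrist','w20')"
```

```text
t 53.8 pos [ 0.6819 -0.0318  0.1536] yaw -0.0005 w 0.0214 q7 -0.39 F [-0.9  0.3 -2.4] | shift [ 8.9 -4.2 47. ] rot [ 0.0076  0.0155 -0.0005]
```

View pics/w20.png

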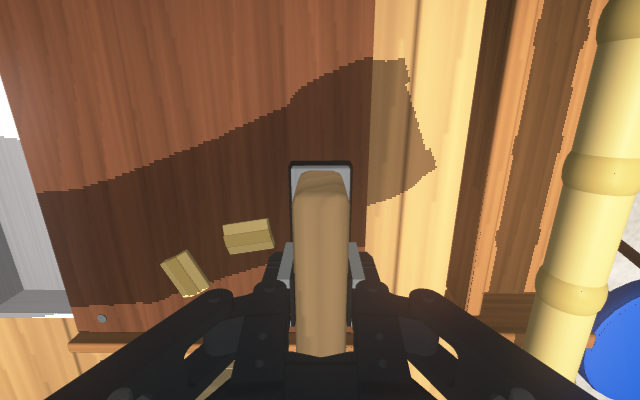

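```bash
python3 -c "
from h import *
print('chips',p2w('wrist',[(249,236),(185,273)],.083))"
```

```text
chips [[ 0.62757005 -0.05339147  0.083     ]
 [ 0.5746432  -0.08567805  0.083     ]]
```

>>> send_rows:
  rows:
    - [[6,-2,0],[0.007,0.015,0],1]
    - [[0,0,0],[0,0,0],1]
    - [[0,0,10],[0,0,0],1]
    - [[0,0,12],[0,0,0],1]
    - [[0,0,10],[0,0,0],1]
    - [[0,0,5],[0,0,0],1]
    - [[0,0,0],[0,0,0],1]

```text
t: 54.5
tool_pos: [0.6866, -0.0282, 0.1132]
tool_rot: [1.0, 0.001, -0.0, 0.0]
contact_force: [-0.1, 0.7, -2.9]
grip_width: 0.0214
```

```bash
python3 -c "
from h import *
goto(.690,-.028,.1064,0)"
```

```text
t 54.5 pos [ 0.6866 -0.0282  0.1132] yaw 0.002 w 0.0214 q7 -0.41 F [-0.1  0.7 -2.9] | shift [ 3.4 -0.2  6.8] rot [0.0004 0.0001 0.002 ]
```

>>> send_rows:
  rows:
    - [[1,8,-1],[0,0,0.002],1]
    - [[0,12,0],[0,0,0],1]
    - [[0,12,0],[0,0,0],1]
    - [[0,8,0],[0,0,0],1]
    - [[0,4,0],[0,0,0],1]
    - [[0,0,0],[0,0,0],1]
    - [[0,0,0],[0,0,0],1]

```text
t: 55.2
tool_pos: [0.6881, -0.0784, 0.1152]
tool_rot: [1.0, -0.001, 0.001, 0.001]
contact_force: [0.3, 0.3, -2.3]
grip_width: 0.0215
```

```bash
python3 -c "
from h import *
goto(.688,-.073,.1064,0)
save('wrist','w21')"
```

```text
t 55.2 pos [ 0.6881 -0.0784  0.1152] yaw -0.0027 w 0.0215 q7 -0.34 F [ 0.3  0.3 -2.3] | shift [-0.2 -5.4  8.8] rot [ 0.0012 -0.0013 -0.0027]
```

View pics/w21.png

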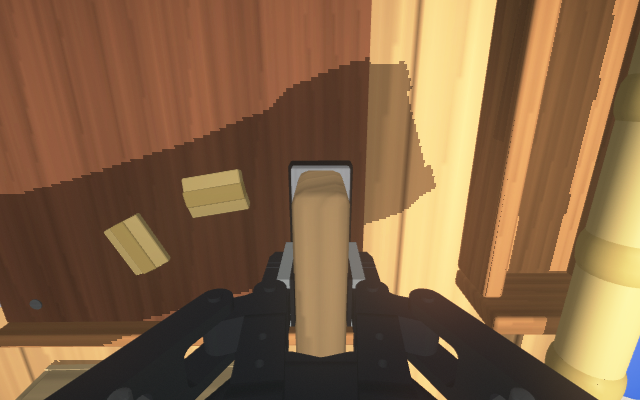

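```bash
python3 -c "
from h import *
print('c3 corners top',p2w('wrist',[(182,180),(240,170),(249,206),(191,217)],.08))
print('c4',p2w('wrist',[(104,231),(140,214),(170,261),(135,275)],.08))
print('scraper foot far end',p2w('wrist',[(322,162)],.09))"
```

```text
c3 corners top [[ 0.60742926 -0.04650067  0.08      ]
 [ 0.6420762  -0.04058142  0.08      ]
 [ 0.64572227 -0.06280393  0.08      ]
 [ 0.60972324 -0.0698249   0.08      ]]
c4 [[ 0.55455006 -0.0789677   0.08      ]
 [ 0.57888934 -0.06778181  0.08      ]
 [ 0.5923706  -0.0999659   0.08      ]
 [ 0.56806538 -0.11011583  0.08      ]]
scraper foot far end [[ 0.68987149 -0.03405337  0.09      ]]
```

>>> send_rows:
  rows:
    - [[0,-2,4],[0.001,0,-0.002],1]
    - [[0,0,3],[0,0,0],1]
    - [[0,0,1.2],[0,0,0],1]
    - [[0,0,0.6],[0,0,0],1]
    - [[0,0,0.5],[0,0,0],1]
    - [[-5,0,0.5],[0,-0.001,0],1]
    - [[-8,0,0.5],[0,-0.002,0],1]
    - [[-10,0,0.5],[0,-0.003,0],1]

```text
t: 56.05
tool_pos: [0.6667, -0.0738, 0.1058]
tool_rot: [1.0, 0.001, 0.0, -0.0]
contact_force: [4.2, -0.2, 6.1]
grip_width: 0.0211
```

```bash
python3 -c "
from h import *
goto(.462,-.0765,.1061,0)"
```

```text
t 56.0 pos [ 0.6667 -0.0738  0.1058] yaw 0.0021 w 0.0211 q7 -0.36 F [ 4.2 -0.2  6.1] | shift [-204.7    2.3   -0.5] rot [-0.0003 -0.0007  0.0021]
```

>>> send_rows:
  rows:
    - [[-10,1,0.5],[0,-0.002,0.002],1]
    - [[-10,1,0.5],[0,-0.002,0],1]
    - [[-10,0,0.5],[0,-0.002,0],1]
    - [[-10,0,0.5],[0,-0.002,0],1]
    - [[-10,0,0.5],[0,-0.002,0],1]
    - [[-10,0,0.5],[0,-0.002,0],1]
    - [[-10,0,0.5],[0,-0.002,0],1]
    - [[-10,0,0.5],[0,-0.002,0],1]

```text
t: 56.85
tool_pos: [0.583, -0.0759, 0.1058]
tool_rot: [1.0, -0.0, -0.003, -0.0]
contact_force: [5.3, 0.2, 4.7]
grip_width: 0.0211
```

```bash
python3 -c "
from h import *
goto(.462,-.0765,.1061,0)
save('wrist','w22')"
```

```text
t 56.9 pos [ 0.583  -0.0759  0.1058] yaw -0.0004 w 0.0211 q7 -0.40 F [5.3 0.2 4.7] | shift [-121.     0.7    0.3] rot [-0.0001  0.005  -0.0004]
```

View pics/w22.png

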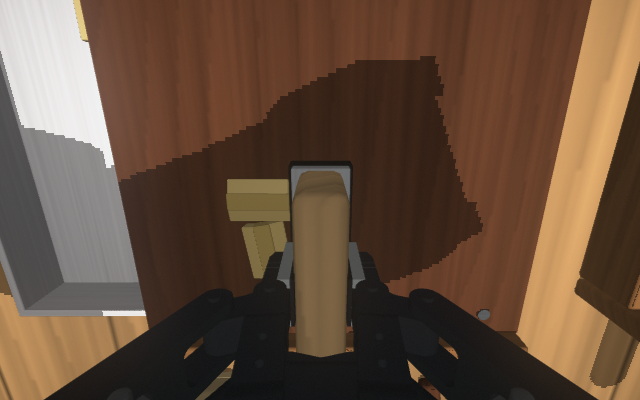

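>>> send_rows:
  rows:
    - [[-10,0,0.5],[0,0,0],1]
    - [[-10,0,0.5],[0,-0.001,0],1]
    - [[-10,0,0.5],[0,-0.001,0],1]
    - [[-10,0,0.5],[0,-0.001,0],1]
    - [[-10,0,0.5],[0,-0.001,0],1]
    - [[-10,0,0.5],[0,-0.001,0],1]
    - [[-10,0,0.5],[0,0,0],1]
    - [[-10,0,0.5],[0,0,0],1]

```text
t: 57.7
tool_pos: [0.4989, -0.0759, 0.1057]
tool_rot: [1.0, -0.001, 0.001, 0.0]
contact_force: [5.1, 0.1, 6.4]
grip_width: 0.0214
```

```bash
python3 -c "
from h import *
goto(.455,-.0765,.1061,0)
save('wrist','w23')"
```

```text
t 57.7 pos [ 0.4989 -0.0759  0.1057] yaw -0.0016 w 0.0214 q7 -0.43 F [5.1 0.1 6.4] | shift [-43.9   0.6  -0.4] rot [ 0.0004 -0.0012 -0.0016]
```

View pics/w23.png

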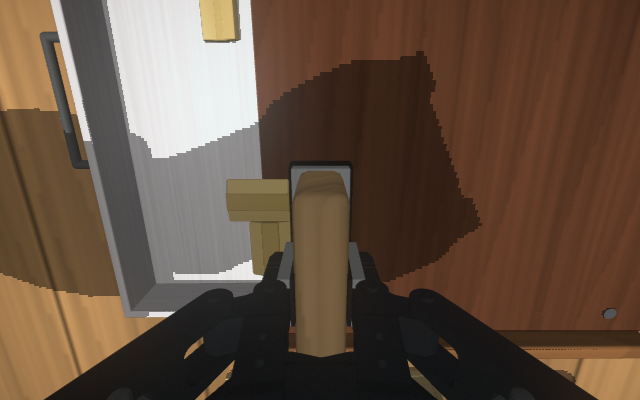

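>>> send_rows:
  rows:
    - [[-10,0,0.4],[0,0,0],1]
    - [[-10,0,0.4],[0,0,0],1]
    - [[-10,0,0.2],[0,0,0],1]
    - [[-8,0,0.1],[0,0,0],1]
    - [[-5,0,0],[0,0,0],1]
    - [[-2,0,0],[0,0,0],1]
    - [[0,0,0],[0,0,0],1]
    - [[0,0,-15],[0,0,0],1]
    - [[0,0,-25],[0,0,0],1]
    - [[0,0,-30],[0,0,0],1]
    - [[0,0,-20],[0,0,0],1]
    - [[0,0,0],[0,0,0],1]

```text
t: 58.95
tool_pos: [0.4441, -0.0758, 0.1958]
tool_rot: [1.0, -0.001, -0.004, -0.0]
contact_force: [0.9, -0.7, -2.8]
grip_width: 0.0214
```

```bash
python3 -c "
from h import *
goto(.478,.330,.2,0.085)
save('wrist','w24')
save('side','d24',(230,120,390,250),5)"
```

```text
t 59.0 pos [ 0.4441 -0.0758  0.1958] yaw -0.0023 w 0.0214 q7 -0.29 F [ 0.9 -0.7 -2.8] | shift [  33.  -405.9   -4.3] rot [-0.0009  0.0087 -0.0873]
```

View pics/w24.png

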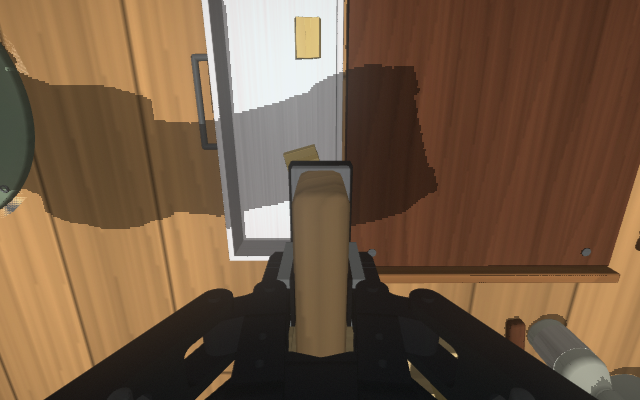

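View pics/d24.png

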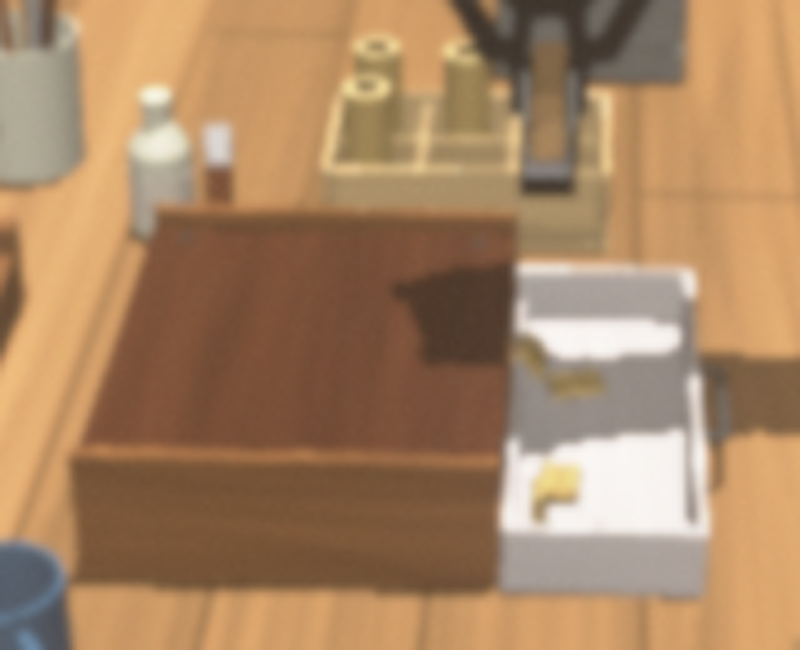

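>>> send_rows:
  rows:
    - [[1,-15,-5],[0,0.008,0],1]
    - [[3,-28,0],[0,0,0],1]
    - [[3,-32,0],[0,0,0],1]
    - [[3,-32,0],[0,0,0],1]
    - [[3,-32,0],[0,0,0],1]
    - [[3,-32,0],[0,0,0],1]
    - [[3,-32,0],[0,0,0],1]
    - [[3,-32,0],[0,0,0],1]
    - [[3,-32,0],[0,0,0],1]
    - [[3,-32,0],[0,0,0],1]
    - [[3,-32,0],[0,0,0],1]
    - [[2,-28,0],[0,0,0],1]
    - [[2,-20,0],[0,0,-0.03],1]
    - [[0,-10,0],[0,0,-0.03],1]
    - [[0,0,0],[0,0,-0.02],1]
    - [[0,0,0],[0,0,0],1]
    - [[0,0,0],[0,0,0],1]

```text
t: 60.75
tool_pos: [0.4652, 0.336, 0.182]
tool_rot: [0.999, 0.043, -0.014, 0.0]
contact_force: [0.6, -0.8, -1.7]
grip_width: 0.0214
```

```bash
python3 -c "
from h import *
goto(.479,.332,.12,0.07)"
```

```text
t 60.8 pos [0.4652 0.336  0.182 ] yaw 0.0867 w 0.0214 q7 -1.03 F [ 0.6 -0.8 -1.7] | shift [15.2  5.2 61.6] rot [0.     0.0284 0.0167]
```

>>> send_rows:
  rows:
    - [[7,2,0],[0,0.028,0.016],1]
    - [[5,1,0],[0,0,0],1]
    - [[0,0,0],[0,0,0],1]
    - [[0,0,15],[0,0,0],1]
    - [[0,0,20],[0,0,0],1]
    - [[0,0,15],[0,0,0],1]
    - [[0,0,0],[0,0,0],1]
    - [[0,0,0],[0,0,0],1]

```text
t: 61.55
tool_pos: [0.4798, 0.3301, 0.1278]
tool_rot: [0.999, 0.032, 0.001, 0.001]
contact_force: [0.4, 1.3, -1.4]
grip_width: 0.0213
```

```bash
python3 -c "
from h import *
goto(.479,.332,.0394,0.07)
save('wrist','w25')"
```

```text
t 61.5 pos [0.4798 0.3301 0.1278] yaw 0.0637 w 0.0213 q7 -1.10 F [ 0.4  1.3 -1.4] | shift [-0.9 -2.1 88.4] rot [ 0.0016 -0.0026 -0.0063]
```

View pics/w25.png

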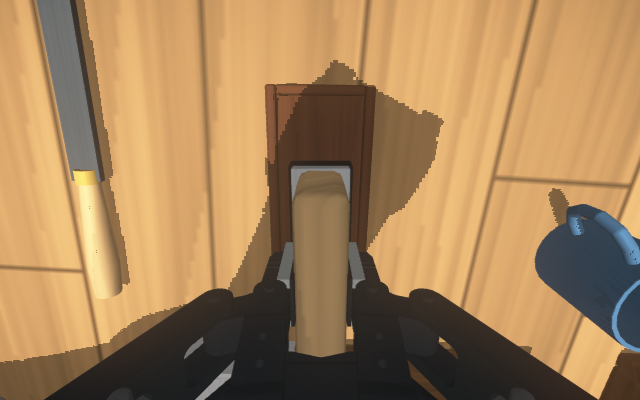

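>>> send_rows:
  rows:
    - [[0,-1,12],[0,0,0],1]
    - [[0,0,15],[0,0,0],1]
    - [[0,0,15],[0,0,0],1]
    - [[0,0,15],[0,0,0],1]
    - [[0,0,10],[0,0,0],1]
    - [[0,0,5],[0,0,0],1]
    - [[0,0,0],[0,0,0],1]

```text
t: 62.3
tool_pos: [0.4799, 0.3312, 0.0495]
tool_rot: [0.999, 0.032, 0.001, 0.001]
contact_force: [0.5, -0.1, -1.2]
grip_width: 0.0216
```

```bash
python3 -c "
from h import *
goto(.479,.332,.039,0.07)"
```

```text
t 62.3 pos [0.4799 0.3312 0.0495] yaw 0.0638 w 0.0216 q7 -1.18 F [ 0.5 -0.1 -1.2] | shift [-0.8 -0.9 10.5] rot [ 0.0015 -0.0026 -0.0062]
```

>>> send_rows:
  rows:
    - [[0,0,5],[0.001,-0.002,0],1]
    - [[0,0,3],[0,0,0],1]
    - [[0,0,2],[0,0,0],1]
    - [[0,0,0.7],[0,0,0],1]
    - [[0,0,0.5],[0,0,0],1]

```text
t: 62.8
tool_pos: [0.4806, 0.3318, 0.0387]
tool_rot: [0.999, 0.032, 0.001, -0.0]
contact_force: [-2.6, -3.4, 10.2]
grip_width: 0.0213
```

Seated on the holder floor (10 N). Release gradually and rise.

>>> send_rows:
  rows:
    - [[0,0,0],[0,0,0],0.5]
    - [[0,0,0],[0,0,0],0.3]
    - [[0,0,0],[0,0,0],0]
    - [[0,0,0],[0,0,0],-0.3]
    - [[0,0,0],[0,0,0],-0.3]
    - [[0,0,-10],[0,0,0],-0.3]
    - [[0,0,-25],[0,0,0],-0.3]
    - [[0,0,-35],[0,0,0],-0.5]
    - [[0,0,-35],[0,0,0],-1]
    - [[0,0,-35],[0,0,0],-1]
    - [[0,0,-30],[0,0,0],-1]
    - [[0,0,-30],[0,0,0],-1]
    - [[0,0,0],[0,0,0],-1]

```text
t: 64.1
tool_pos: [0.4788, 0.3323, 0.2522]
tool_rot: [0.999, 0.033, 0.002, -0.001]
contact_force: [0.1, -0.2, -0.9]
grip_width: 0.0855
```

```bash
python3 -c "
from h import *
goto(.42,-.03,.38,0)
save('wrist','w26'); save('scene','s26',(150,70,450,295),2.66)"
```

```text
t 64.1 pos [0.4788 0.3323 0.2522] yaw 0.0663 w 0.0855 q7 -0.99 F [ 0.1 -0.2 -0.9] | shift [ -82.2  357.3 -129. ] rot [-0.0027 -0.0031  0.0663]
```

View pics/w26.png

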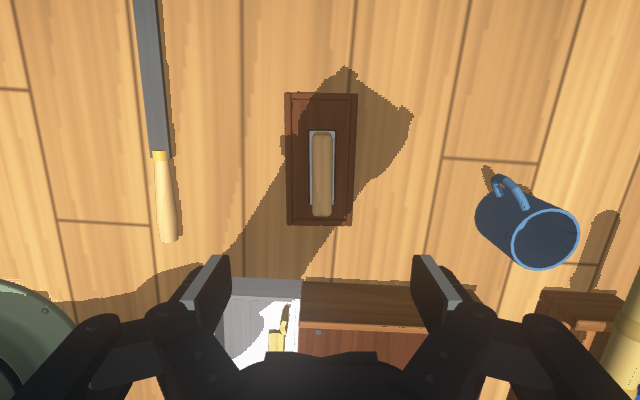

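View pics/s26.png

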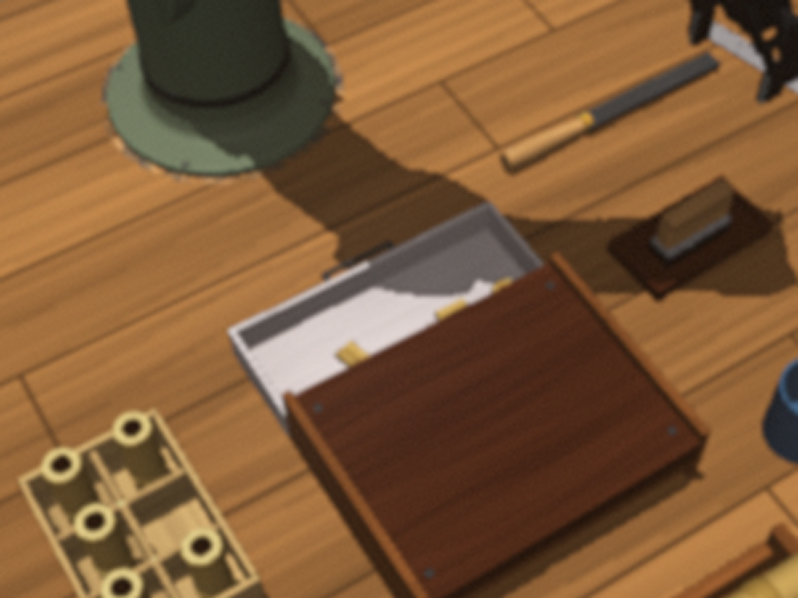

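>>> send_rows:
  rows:
    - [[0,0,-20],[0,0,0.06],-1]
    - [[-3,25,-25],[0,0,0],-1]
    - [[-3,35,-25],[0,0,0],-1]
    - [[-3,35,-20],[0,0,0],-1]
    - [[-3,35,-10],[0,0,0],-1]
    - [[-3,35,0],[0,0,0],-1]
    - [[-3,35,0],[0,0,0],-1]
    - [[-3,35,0],[0,0,0],-1]
    - [[-3,35,0],[0,0,0],-1]
    - [[-3,35,0],[0,0,0],-1]
    - [[-3,30,0],[0,0,0],-1]
    - [[-2,20,0],[0,0,0],-1]
    - [[0,10,0],[0,0,0],-1]
    - [[0,0,0],[0,0,0],-1]
    - [[0,0,0],[0,0,0],-1]

```text
t: 65.7
tool_pos: [0.4402, -0.0497, 0.3403]
tool_rot: [1.0, 0.003, -0.012, 0.002]
contact_force: [-0.0, 1.2, -0.2]
grip_width: 0.0852
```

```bash
python3 -c "
from h import *
goto(.42,-.03,.38,0)
save('wrist','w27'); save('scene','s27')"
```

```text
t 65.7 pos [ 0.4402 -0.0497  0.3403] yaw 0.0051 w 0.0852 q7 -0.14 F [-0.   1.2 -0.2] | shift [-21.  -19.7 -39.3] rot [0.0032 0.0233 0.0052]
```

View pics/w27.png

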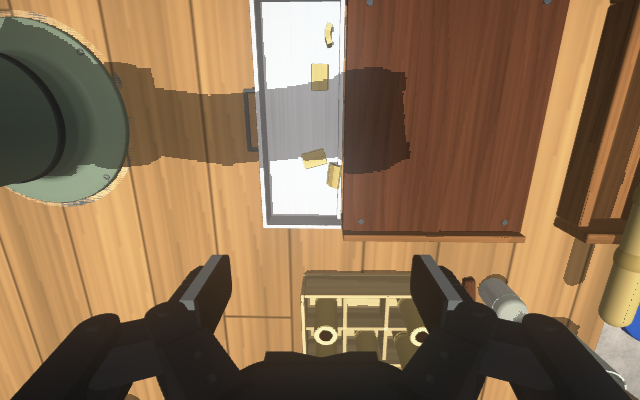

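View pics/s27.png

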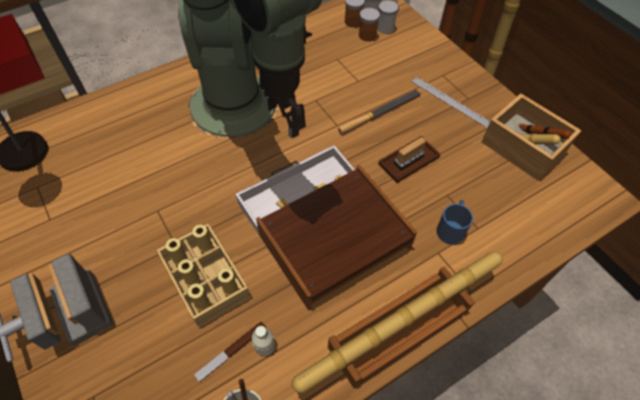

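```bash
python3 -c "
from h import *
print(r.hand_in()); print(r.get_state()['t'])"
```

```text
the job is handed in; nothing more can be done
None
the job is handed in; nothing more can be done
```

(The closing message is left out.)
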